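# Set the sediment microscope to its working height

## Task

Bring the small digital microscope on its screw stand to the working height that is marked for the counting slide. Press the black lock knob beside the handwheel down and turn it clockwise until its white line points to the green dot, which frees the handwheel; crank the handwheel until the yellow pointer on the microscope's carriage stands level with the red rider on the scale; then press the lock knob again, turn it back to the red dot and let it spring fully up, so that the handwheel is locked at that height. Leave the specimen cup, the oil bottle and the marker pen where they are.

Things in the scene. Friction and masses are not known exactly. Their poses are not given: they have to be found in the camera images.
- scope_stand: White screw-feed stand of a digital microscope, fixed: base 150 x 176 mm, two guide rods, lead screw, and on top a bridge 50 x 190 mm, upper face 205 mm above the bench. Origin: on the bench under the handwheel's vertical axis. -x is its front (towards the robot, give or take its yaw); +y its left, where the white scale bar stands; the lock knob is at the bridge's -y end.
- wheel_axis (a point): Centre of the handwheel on its vertical axis, at the height of the upper face of its disc (237 mm above the bench). The disc is aluminium, 100 mm across and 12 mm thick.
- crank_top (a point): Centre of the top of the wheel's black upright crank handle: a round barrel, 15 mm thick, 39 mm tall above the disc, its axis 40 mm from the wheel's axis. It revolves freely on its pin, so it can be pushed round with closed finger tips or held; pushing takes 1 to 2 N. Nothing else stands more than 9 mm above the disc's upper face.
- handwheel (a joint): Turn of the handwheel in rad, growing clockwise seen from above (0 to 29.3). One clockwise turn lowers the microscope 12 mm; friction holds it where it is left. While the lock is up, its pawl holds the wheel in one of 30 tooth gaps per turn (at whole multiples of 0.2094 rad, about 0.03 rad of play either way).
- scope_head (a joint): How far the carriage with the microscope has come down from its top position, in m (0 to 0.056); it always equals 0.012 / 2 pi times the handwheel's value.
- head_pointer (a point): Tip of the thin yellow pointer (1.8 mm thick) on the carriage, in front of the scale bar, at the height of its centre line. It starts about 10 to 40 mm above the rider.
- rider_line (a point): Tip of the thin red blade (1.8 mm thick) of the red rider clamped on the scale bar, at the height of its centre line: the wanted height of the yellow pointer. The rider (12 x 18 x 11 mm) is fixed; pointer and blade tips end side by side.
- lock_top (a point): Centre of the top face of the black lock knob: round, fluted, 30 mm in diameter, 24 mm high, white line on top and side, on a vertical axis 90 mm from the wheel's axis. When up, its top is 246 mm above the bench, 9 mm above the wheel's disc; beneath it a 10 mm wide pawl bar reaches under the wheel, and the bridge lies 41 mm below its top.
- lock_plunger (a joint): How far the lock knob is pressed in m: 0 up (pawl in the wheel's teeth), 0.009 fully down. Spring 7 to 10 N. It turns only while pressed beyond 0.007; at full clockwise turn, let go, it catches at about 0.0057 and stays down, wheel free. If on turning back the pawl meets a tooth, it stays a few mm down until the wheel is rocked a few degrees.
- lock_knob (a joint): Turn of the lock knob in rad, clockwise seen from above: 0 with its white line at the red dot (locked), 1.05 (60 degrees) at the green dot (free). To lock: press down beyond 0.007, turn back to 0, let it rise.
- specimen_cup: Loose specimen cup with a yellow screw lid, 57 mm across, 71 mm tall, on the bench to the right of the stand; origin under its centre. To be left alone.
- oil_bottle: Loose small brown bottle with a black cap, 29 mm across, 76 mm tall, on the bench to the left of the stand; origin under its centre. To be left alone.
- marker_blue: Loose felt marker with a blue cap, 138 mm long, 13 mm high, lying on a flat blue book to the left behind the stand; origin under its middle. To be left alone.

How it is judged:
By the outcome, as a careful person would: the job done as asked, in the order asked, and still so for the second after the job is handed in, with the robot touching nothing.
It also fails if it takes over 72 s, if anything falls off the work surface, if the arm or the gripper's body presses on something with over 40 N, if the wrist force passes 120 N, or if a joint passes its speed limit or range.

## Robot

A 6-joint arm with a two-finger parallel gripper is mounted at the origin on a cart in front of the work surface, level with it; the furniture and walls round the work are solid. World frame = base frame: x ahead of the robot, y to its left, z up, the work surface at z = 0. Lengths are in m, angles in degrees, forces in N, time in s.
With the tool pointing down it reaches from about 0.4 to 0.825 m from the base axis. Payload 7 kg.
Tool frame: the origin (TCP) lies on the centre line of the jaws, within the pads' length; the fingertips stand 14 mm ahead of it and the grasp point (between the pads) lies 5 mm behind it; z points along the fingers, y is the line along which they close (so a half turn about z gives the same grasp; the last joint's range is limited). The gripper opens to 88 mm and grips with 3 to 60 N. Pads are 19 mm wide; open, the fingers measure 130 mm over their backs; the gripper's body (78 mm by 193 mm) begins 47 mm behind the grasp point.
Start: joints at [-47.951, 20.546, 0.682, 0, -70.136, -16.507], TCP at [0.291, -0.609, 0.241] pointing down, gripper open.
Joint ranges: [-176.03, 176.03], [-82.01, 121.73], [-58.28, 71.71], [-173.87, 95.51], [-174.79, -0.11], [-173.66, 173.66]. Speed limits (degrees/s): [136.94, 136.94, 172.46, 180, 180, 180].

## Interface

Orientations are given as [roll, pitch, yaw] about the fixed x, y, z axes, in that order (R = Rz(yaw) Ry(pitch) Rx(roll)).
In Python, from plant import r gives the robot as it stands.
- The arm moves only by the tool send_rows, never from a script. Its argument "steps" is a list of rows, each an object with "dp": the shift along the tool's x, y, z in mm, a list of three; "roll": the turn about the tool's z in rad; "jaw": the opening in per cent of the stroke, from 0 (shut) to 100 (fully open). In form: [{"dp": [tx, ty, tz], "roll": roll, "jaw": jaw}, ...]. A call has 1 to 5 rows; each row is the pose to reach, as a shift and turn from the pose commanded when the call began, along the tool's axes at that moment; what a row does not reach only later rows make up. A row lasts 1/8 s, in which the tool goes at most 62.5 mm and 10.7 degrees, less where a joint would pass 70% of its speed; a pose out of reach is approached as far as the arm can. A call with a gripper value outside its range is refused whole. The fingers move at their own pace and stop on an object; "newtons" is the grip in N (left out, the last holds). Time passes only in rows, so rows that repeat a pose let the fingers close. It gives the time, the measured TCP pose, the force, the opening and the grip force at its end, in the units of the state.
- r.get_state(): the state, without advancing time (a new reading comes with each control period).
- r.capture(name): name is "scene" or "top" or "wrist"; returns a dict with "image" (384x512x3 uint8, blue, green, red), "K" (3x3 intrinsics, pixels), "rvec" (rotation vector, rad) and "tvec" (3), from world to camera coordinates, as OpenCV has them. Camera axes: x right, y down, z forward; pixel columns grow to the right and rows downward; lengths in m; the calibration is good to about 2 mm. A picture is of the moment at which its call begins. There is no depth.
- r.close_job(): hands the job in; it is judged then, once.
The state is a dict: "time_s": time; "joints": joint angles; "qd": joint speeds; "joint_torque": joint torques, N m; "tcp_pos": TCP position; "eef_rot": TCP orientation; "contact_force": force on the tool from outside, world axes, zero at the start; "moment": the same for the moment, N m; "gripper_width": finger opening in m; "gripper_force": force on a finger pad.
Only numpy, scipy, OpenCV 4.12 (cv2) and the standard library are available. Lean on these libraries where they do the work, as an engineer would, in place of code of your own. Each camera call takes 0.05 s, during which the arm holds its last target. There are 200 camera calls.

## Working session

There is one attempt and no reset: what is moved stays moved. The work goes in short steps, Python scripts to look and compute and a tool call to move; the robot and the scene stay as the last step left them, time stands still between calls to the robot, and variables do not carry over. Pictures are saved under pics/ and viewed, at most 11 in all, crops included, and the job is handed in when it is done.

Besides the shell and the picture viewer there is one more tool, called by a JSON object that holds its "name" and its "arguments". send_rows: Moves the arm, as the interface text tells. Its arguments: {"type":"object","properties":{"steps":{"type":"array","items":{"type":"object","properties":{"dp":{"type":"array","items":{"type":"number"}},"roll":{"type":"number"},"jaw":{"type":"number"}}}},"newtons":{"type":"number"}},"required":["steps"]}

```bash
mkdir -p pics; cat > h.py <<'E'
import cv2,numpy as np
from plant import r
def cap(n,f=None):
    c=r.capture(n)
    if f: cv2.imwrite('pics/'+f,c['image'])
    return c
def ray(c,u,v):
    R=cv2.Rodrigues(np.array(c['rvec'],float))[0];t=np.array(c['tvec'],float).ravel()
    d=R.T@np.linalg.inv(c['K'])@np.array([u,v,1.]);return -R.T@t,d
def onz(c,u,v,z):
    o,d=ray(c,u,v);return o+d*(z-o[2])/d[2]
def proj(c,p):
    return cv2.projectPoints(np.array(p,float).reshape(-1,1,3),np.array(c['rvec'],float),np.array(c['tvec'],float),np.array(c['K'],float),None)[0].reshape(-1,2)
E
python3 - <<'E'
from h import *
a=cap('scene','s0.png');b=cap('top','t0.png')
import pickle;pickle.dump((a,b),open('c0.pkl','wb'))
for c in(a,b):print(ray(c,256,192),c['K'][0][0])
print(r.get_state())
cv2.imwrite('pics/st0.png',np.hstack([a['image'],b['image']])[:, :])
cv2.imwrite('pics/t0b.png',cv2.resize(b['image'],(800,600),interpolation=2))
cv2.imwrite('pics/s0b.png',cv2.resize(a['image'],(800,600),interpolation=2))
E
```

```text
(array([0.02076635, 0.62361215, 0.56747574]), array([ 0.54453236, -0.72270747, -0.4256719 ])) 348.28763348862765
(array([ 3.20414363e-01, -8.52697658e-04,  1.65494718e+00]), array([ 0.12983796, -0.00690141, -0.99157083])) 492.3030398113015
{'time_s': 0.1, 'joints': array([-4.79491287e+01,  2.05882375e+01,  6.40053215e-01, -1.84738449e-02,
       -7.01355291e+01, -1.65083658e+01]), 'qd': array([-0.05228869, -0.02266811,  0.06724762,  0.02452112,  0.00434847,
        0.0201904 ]), 'joint_torque': array([-2.49809134e-03, -5.84161270e+01,  2.93755549e+01,  7.01563999e+00,
        1.02069491e-02, -6.63121159e-05]), 'tcp_pos': array([ 0.2908704 , -0.60866158,  0.23971163]), 'eef_rot': array([ 1.79914802e+02, -7.13825242e-03, -1.54463779e+02]), 'contact_force': array([ 0.13553027, -0.137333  ,  0.41298157]), 'moment': array([-0.02133233, -0.00418316, -0.02988452]), 'gripper_force': 0.0, 'gripper_width': 0.08775493323405267}
```

View pics/t0b.png

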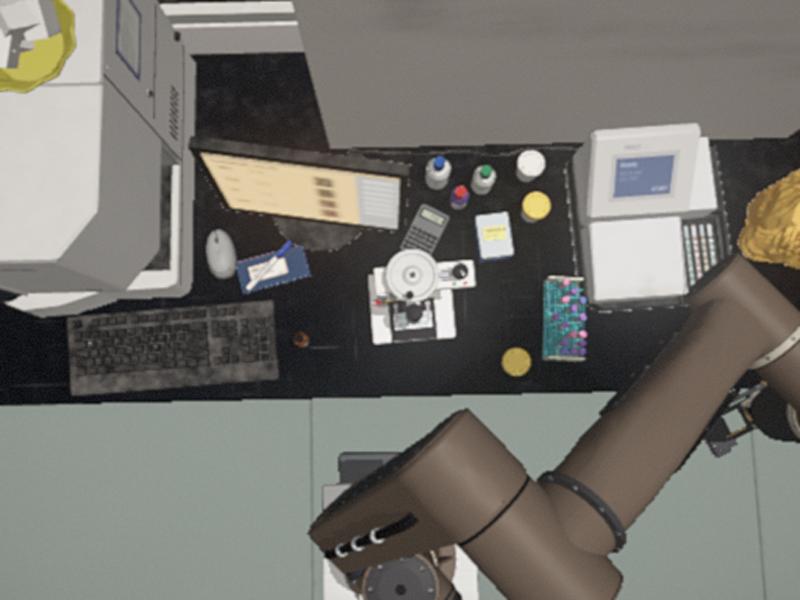

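View pics/s0b.png

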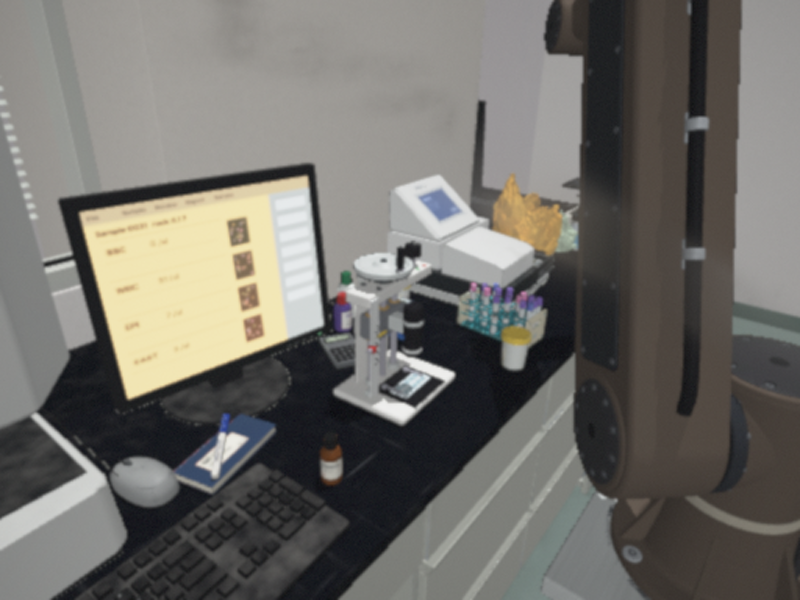

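The top view shows the wheel at about (412,274), the lock knob at (460,271) and the crank near (408,294), all in 800-px scale. The scene view shows the scale and rider near (372,348). Next I'll fit these numerically and look at a zoomed crop.

```bash
python3 - <<'E'
from h import *
import pickle
a,b=pickle.load(open('c0.pkl','rb'))
g=cv2.cvtColor(b['image'],6)
x0,y0=230,150
crop=b['image'][150:225,230:310]
t=cv2.resize(crop,None,fx=7,fy=7,interpolation=2)
s=cv2.resize(a['image'][155:275,205:300],None,fx=4.4,fy=4.4,interpolation=2)
cv2.imwrite('pics/z.png',cv2.resize(np.hstack([cv2.resize(t,(400,375)),np.zeros((375,1,3),np.uint8),cv2.resize(s,(297,375))]),None,fx=1.14,fy=1.14))
# wheel ellipse: bright blob
gg=cv2.GaussianBlur(g,(3,3),0)
c=cv2.HoughCircles(cv2.resize(g[140:220,230:310],None,fx=4,fy=4,interpolation=2),3,1,100,param1=100,param2=20,minRadius=50,maxRadius=75)
print(c)
if c is not None:
    u,v,R=c[0][0]; u=u/4+230;v=v/4+140;print(u,v,R/4,onz(b,u,v,.237), R/4/492*1.43)
print('lock',onz(b,294.4,173.4,.246))
E
```

```text
[[[134.5 143.5  67.8]]]
263.625 175.875 16.95 [ 0.55299018 -0.03408648  0.237     ] 0.049265243
lock [ 0.55668056 -0.12324614  0.246     ]
```

View pics/z.png

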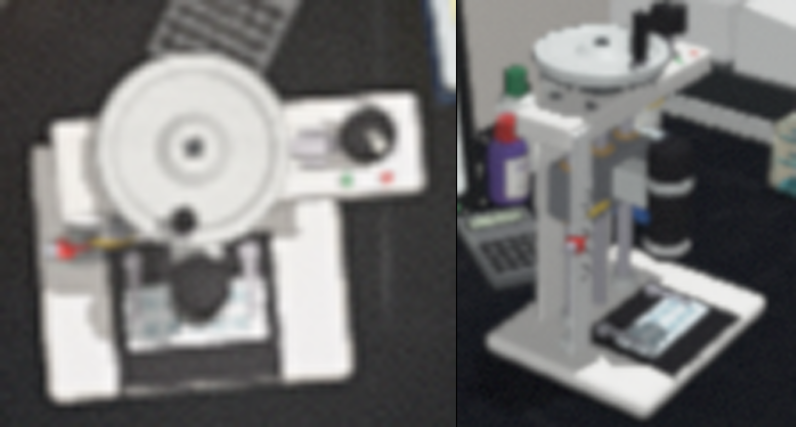

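The crop shows these positions:
- White line on the red dot, at lower right (387,177). Green dot at (346,180).
- Crank at the wheel's front (183,220).
- Yellow pointer about (598,209), above the red rider at (577,243).

I'll write a move planner and then go.

```bash
cat > mv.py <<'E'
# usage: plan([(x,y,z,yaw,jaw),...]) in world m/deg -> rows; stores commanded pose
import json,numpy as np,os
F='cmd.json'
def cmd(): return json.load(open(F)) if os.path.exists(F) else [.2910,-.6090,.2410,-154.458]
def plan(w,save=True):
    p=np.array(cmd());y=np.radians(p[3])
    T=np.array([[np.cos(y),np.sin(y),0],[np.sin(y),-np.cos(y),0],[0,0,-1]]) # rows: tool axes
    out=[]
    for q in w:
        dp=np.round(T@(np.array(q[:3])-p[:3])*1000,1);roll=round(float(-np.radians(q[3]-p[3])),3)
        out.append({"dp":[float(v)+0. for v in dp],"roll":roll,"jaw":q[4]})
    if save:
        e=p[:3]+T.T@dp/1000;json.dump([*map(float,e),float(p[3]-np.degrees(roll))],open(F,'w'))
    print(json.dumps(out))
E
python3 - <<'E'
from h import *;from mv import *
import pickle
a,b=pickle.load(open('c0.pkl','rb'))
g=cv2.cvtColor(b['image'],6).astype(float)
w=np.clip(110-g[164:184,284:304],0,None);ys,xs=np.mgrid[164:184,284:304]
m=(np.hypot(xs-294.2,ys-173.5)<8);w=w*m
u,v=(w*xs).sum()/w.sum(),(w*ys).sum()/w.sum();print(u,v,onz(b,u,v,.240))
c=cap('wrist','w0.png');s=r.get_state();o,d=ray(c,256,192)
print(o-s['tcp_pos'],d,c['K'][0][0],cv2.Rodrigues(c['rvec'])[0])
plan([(.30,-.55,.30,-145,55),(.32,-.49,.33,-136,55),(.33,-.43,.36,-127,55),(.34,-.37,.36,-118,55),(.36,-.31,.36,-109,55)])
plan([(.40,-.26,.36,-99,55),(.44,-.21,.36,-89,55),(.48,-.17,.36,-79,55),(.52,-.14,.35,-69,55),(.52,-.124,.34,-59,55)])
E
```

```text
293.35985985985985 173.0875875875876 [ 0.55867961 -0.12077268  0.24      ]
[-0.06226174 -0.02998482  0.14396226] [ 0.24403913  0.11717916 -0.96277714] 307.8532943715637 [[-0.43237703  0.90169069  0.00200089]
 [ 0.87179772  0.41747409  0.25628913]
 [ 0.2302582   0.11255791 -0.96659809]]
[{"dp": [-33.6, 49.4, -59.0], "roll": -0.165, "jaw": 55}, {"dp": [-77.5, 94.9, -89.0], "roll": -0.322, "jaw": 55}, {"dp": [-112.4, 144.7, -119.0], "roll": -0.479, "jaw": 55}, {"dp": [-147.3, 194.5, -119.0], "roll": -0.636, "jaw": 55}, {"dp": [-191.2, 240.0, -119.0], "roll": -0.793, "jaw": 55}]
[{"dp": [-60.3, -21.5, 0.0], "roll": -0.175, "jaw": 55}, {"dp": [-120.6, -43.0, 0.0], "roll": -0.349, "jaw": 55}, {"dp": [-171.5, -67.8, 0.0], "roll": -0.524, "jaw": 55}, {"dp": [-212.9, -95.8, 10.0], "roll": -0.699, "jaw": 55}, {"dp": [-228.0, -90.6, 20.0], "roll": -0.873, "jaw": 55}]
```

{"name": "send_rows", "arguments": {"steps": [{"dp":[-33.6,49.4,-59.0],"roll":-0.165,"jaw":55},{"dp":[-77.5,94.9,-89.0],"roll":-0.322,"jaw":55},{"dp":[-112.4,144.7,-119.0],"roll":-0.479,"jaw":55},{"dp":[-147.3,194.5,-119.0],"roll":-0.636,"jaw":55},{"dp":[-191.2,240.0,-119.0],"roll":-0.793,"jaw":55}]}}

```text
time_s: 0.78
tcp_pos: [0.3521, -0.3364, 0.3589]
eef_rot: [-179.9, -0.0, -108.8]
contact_force: [1.9, 0.7, -0.0]
gripper_width: 0.0493
gripper_force: 0.0
```

{"name": "send_rows", "arguments": {"steps": [{"dp":[-60.3,-21.5,0.0],"roll":-0.175,"jaw":55},{"dp":[-120.6,-43.0,0.0],"roll":-0.349,"jaw":55},{"dp":[-171.5,-67.8,0.0],"roll":-0.524,"jaw":55},{"dp":[-212.9,-95.8,10.0],"roll":-0.699,"jaw":55},{"dp":[-228.0,-90.6,20.0],"roll":-0.873,"jaw":55}]}}

```text
time_s: 1.4
tcp_pos: [0.5139, -0.15, 0.3365]
eef_rot: [179.9, 0.1, -58.6]
contact_force: [-0.4, -0.4, -0.7]
gripper_width: 0.0483
gripper_force: 0.0
```

{"name": "send_rows", "arguments": {"steps": [{"dp":[0,0,0],"roll":0,"jaw":55},{"dp":[0,0,0],"roll":0,"jaw":55}]}}

```text
time_s: 1.65
tcp_pos: [0.5119, -0.1524, 0.3384]
eef_rot: [-180.0, -0.0, -59.2]
contact_force: [-0.5, 0.3, 0.1]
gripper_width: 0.0483
gripper_force: 0.0
```

```bash
python3 - <<'E'
from h import *;from mv import *
import pickle
print(cmd(),r.get_state()['tcp_pos'],r.get_state()['eef_rot'])
c=cap('wrist');pickle.dump(c,open('c1.pkl','wb'))
cv2.imwrite('pics/w1.png',cv2.resize(c['image'],(800,600)))
print(proj(c,[[.5587,-.1208,.246],[.553,-.034,.237]])*800/512)
E
```

```text
[0.5199989057406965, -0.1239960218008904, 0.33999999999999997, -59.00323133120485] [ 0.51193007 -0.15240858  0.3384391 ] [-1.79993341e+02 -2.30594361e-02 -5.91735826e+01]
[[290.43949285 310.00347054]
 [232.61594644 434.71464897]]
```

View pics/w1.png

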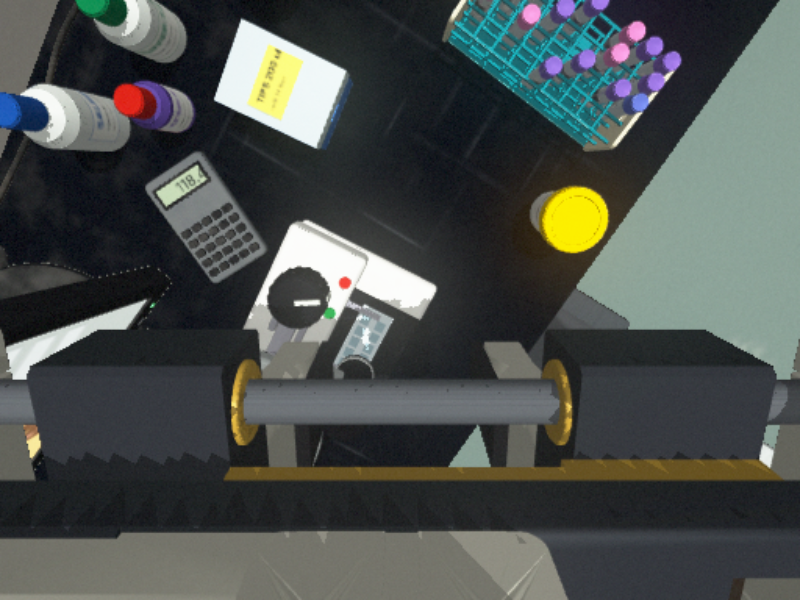

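The wrist view shows the knob at about (298,297), the red dot at (345,283), the green dot at (330,313), and the cup well clear. Next I'll compute the knob position from this view.

```bash
python3 - <<'E'
from h import *
import pickle
c=pickle.load(open('c1.pkl','rb'));a,b=pickle.load(open('c0.pkl','rb'))
k=512/800
p=onz(c,298*k,296*k,.246);print('knob',p,proj(b,p))
for n,q in(('red',(345,283)),('green',(330,313))):
    x=onz(c,q[0]*k,q[1]*k,.206);print(n,x,np.degrees(np.arctan2(*(x-p)[1::-1])))
x=onz(c,320*k,302*k,.246);print('line',np.degrees(np.arctan2(*(x-p)[1::-1])))
o1,d1=ray(c,298*k,296*k);o2,d2=ray(b,294.2,173.5)
A=np.c_[d1,-d2];s=np.linalg.lstsq(A,o2-o1,rcond=None)[0];print(o1+d1*s[0],o2+d2*s[1])
g=cv2.cvtColor(c['image'],6)[150:225,150:230]
h=cv2.HoughCircles(cv2.resize(g,None,fx=4,fy=4,interpolation=2),3,1,400,param1=120,param2=15,minRadius=60,maxRadius=95);print(h/4+150 if h is not None else 0)
# bridge yaw from the knob-end corner edges: top (300,221),(368,258)
P=[onz(c,u*k,v*k,.205) for u,v in((302,222),(368,256))];d=P[1]-P[0];print('edge',d,np.degrees(np.arctan2(d[1],d[0])))
E
```

```text
knob [ 0.55884658 -0.12940263  0.246     ] [[296.49788555 172.61388337]]
red [ 0.54070169 -0.13683423  0.206     ] -157.7274688021224
green [ 0.53937857 -0.11597943  0.206     ] 145.41373942310952
line -165.11519534031973
[ 0.5596375  -0.12388234  0.23013314] [ 0.55907173 -0.12403558  0.23005163]
[[[190.375 191.125 169.35 ]]]
edge [-0.042411   -0.00230245  0.        ] -176.89252036016808
```

```bash
python3 - <<'E'
from h import *
import pickle
c=pickle.load(open('c1.pkl','rb'));a,b=pickle.load(open('c0.pkl','rb'))
def cen(im,lo,hi,box):
    x0,y0,x1,y1=box;m=cv2.inRange(cv2.cvtColor(im[y0:y1,x0:x1],cv2.COLOR_BGR2HSV),lo,hi)
    M=cv2.moments(m,True);return M['m10']/M['m00']+x0,M['m01']/M['m00']+y0,M['m00']
Y=((18,90,60),(38,255,255));Rd=((165,110,90),(180,255,255));G=((40,80,60),(85,255,255))
for n,col,z,bc,bb in(('cup',Y,.071,(335,110,400,170),(315,215,345,245)),('red',((0,120,90),(8,255,255)),.206,(210,170,232,192),(293,177,303,186)),('green',G,.206,(203,192,220,210),(286,177,296,186))):
  try:
    q=cen(c['image'],*col,bc);p=cen(b['image'],*col,bb)
    q2=onz(c,*q[:2],z);p2=onz(b,*p[:2],z);print(n,q[2],p[2],q2,p2,q2-p2)
  except ZeroDivisionError: print(n,'none')
s=cap('scene');print(r.get_state()['tcp_pos'])
E
```

```text
cup 1689.0 294.0 [ 0.39690685 -0.24929687  0.071     ] [ 0.39599033 -0.24634639  0.071     ] [ 9.16513450e-04 -2.95048765e-03  5.55111512e-17]
red none
green none
[ 0.51190367 -0.15273527  0.33868768]
```

```bash
cat >> mv.py <<'E'
def sync():
    from plant import r
    s=r.get_state();json.dump([*map(float,s['tcp_pos']),float(s['eef_rot'][2])],open(F,'w'))
E
python3 - <<'E'
from mv import *
sync()
plan([(.535,-.139,.32,-57,55),(.558,-.1258,.29,-57,55),(.558,-.1258,.265,-57,55),(.558,-.1258,.243,-57,55),(.558,-.1258,.242,-57,55)])
E
```

```text
[{"dp": [0.0, -26.9, 18.7], "roll": -0.038, "jaw": 55}, {"dp": [0.5, -53.4, 48.7], "roll": -0.038, "jaw": 55}, {"dp": [0.5, -53.4, 73.7], "roll": -0.038, "jaw": 55}, {"dp": [0.5, -53.4, 95.7], "roll": -0.038, "jaw": 55}, {"dp": [0.5, -53.4, 96.7], "roll": -0.038, "jaw": 55}]
```

{"name": "send_rows", "arguments": {"steps": [{"dp":[0.0,-26.9,18.7],"roll":-0.038,"jaw":55},{"dp":[0.5,-53.4,48.7],"roll":-0.038,"jaw":55},{"dp":[0.5,-53.4,73.7],"roll":-0.038,"jaw":55},{"dp":[0.5,-53.4,95.7],"roll":-0.038,"jaw":55},{"dp":[0.5,-53.4,96.7],"roll":-0.038,"jaw":55}]}}

```text
time_s: 2.38
tcp_pos: [0.5571, -0.1256, 0.2402]
eef_rot: [179.9, 0.1, -57.0]
contact_force: [0.6, -0.1, -0.1]
gripper_width: 0.048
gripper_force: 0.0
```

{"name": "send_rows", "arguments": {"steps": [{"dp":[0,0,0],"roll":0,"jaw":38},{"dp":[0,0,0],"roll":0,"jaw":30},{"dp":[0,0,0],"roll":0,"jaw":30}], "newtons": 8}}

```text
time_s: 2.75
tcp_pos: [0.5591, -0.1248, 0.2426]
eef_rot: [-179.8, -0.1, -56.8]
contact_force: [3.0, 1.6, 2.5]
gripper_width: 0.0293
gripper_force: 8.0
```

{"name": "send_rows", "arguments": {"steps": [{"dp":[0,-1.5,0],"roll":0,"jaw":28},{"dp":[0,-1.5,0],"roll":0,"jaw":28}], "newtons": 8}}

```text
time_s: 3.0
tcp_pos: [0.5593, -0.1247, 0.2425]
eef_rot: [180.0, -0.1, -56.8]
contact_force: [-2.1, -1.5, 7.2]
gripper_width: 0.0295
gripper_force: 8.0
```

{"name": "send_rows", "arguments": {"steps": [{"dp":[0,0.6,0],"roll":0,"jaw":20},{"dp":[0,0.6,0],"roll":0,"jaw":20},{"dp":[0,0.6,5],"roll":0,"jaw":20},{"dp":[0,0.6,10],"roll":0,"jaw":20},{"dp":[0,0.6,12],"roll":0,"jaw":20}], "newtons": 35}}

```text
time_s: 3.62
tcp_pos: [0.5594, -0.1249, 0.2332]
eef_rot: [-179.9, -0.2, -56.8]
contact_force: [-10.9, 5.4, 30.5]
gripper_width: 0.0288
gripper_force: 35.0
```

{"name": "send_rows", "arguments": {"steps": [{"dp":[0,0,-0.5],"roll":0.18,"jaw":20},{"dp":[0,0,-0.5],"roll":0.36,"jaw":20},{"dp":[0,0,-0.5],"roll":0.54,"jaw":20},{"dp":[0,0,-0.5],"roll":0.72,"jaw":20},{"dp":[0,0,-0.5],"roll":0.9,"jaw":20}]}}

```text
time_s: 4.25
tcp_pos: [0.5596, -0.1247, 0.2334]
eef_rot: [-179.8, 0.0, -108.7]
contact_force: [-5.7, 3.1, 19.4]
gripper_width: 0.0285
gripper_force: 35.0
```

{"name": "send_rows", "arguments": {"steps": [{"dp":[0,0,0],"roll":0.12,"jaw":20},{"dp":[0,0,0],"roll":0.19,"jaw":20},{"dp":[0,0,0],"roll":0.19,"jaw":20}]}}

```text
time_s: 4.62
tcp_pos: [0.5597, -0.1248, 0.2334]
eef_rot: [-179.8, 0.0, -119.2]
contact_force: [-4.4, 3.4, 19.7]
gripper_width: 0.0289
gripper_force: 35.0
```

```bash
python3 - <<'E'
from plant import r
s=r.get_state();print({k:s[k] for k in('tcp_pos','eef_rot','contact_force','moment','gripper_width')})
E
```

```text
{'tcp_pos': array([ 0.55971457, -0.12475189,  0.23337598]), 'eef_rot': array([-1.79775273e+02,  3.74235233e-02, -1.19229074e+02]), 'contact_force': array([-4.4052823 ,  3.42375982, 19.74062007]), 'moment': array([1.01825452, 2.14033661, 0.4980372 ]), 'gripper_width': 0.028875709027892542}
```

{"name": "send_rows", "arguments": {"steps": [{"dp":[0,0,-2],"roll":-0.02,"jaw":20},{"dp":[0,0,-3],"roll":-0.02,"jaw":45},{"dp":[0,0,-3],"roll":-0.02,"jaw":55},{"dp":[0,0,-3],"roll":-0.02,"jaw":55},{"dp":[0,0,-30],"roll":-0.02,"jaw":55}]}}

```text
time_s: 5.25
tcp_pos: [0.5574, -0.1244, 0.2577]
eef_rot: [179.7, -0.1, -118.2]
contact_force: [0.6, -0.1, 0.6]
gripper_width: 0.048
gripper_force: 0.0
```

{"name": "send_rows", "arguments": {"steps": [{"dp":[0,0,-50],"roll":0.15,"jaw":55},{"dp":[40,40,-60],"roll":0.3,"jaw":40},{"dp":[60,60,-60],"roll":0.45,"jaw":40},{"dp":[60,60,-60],"roll":0.55,"jaw":40},{"dp":[60,60,-60],"roll":0.55,"jaw":40}]}}

```text
time_s: 5.88
tcp_pos: [0.4773, -0.1491, 0.3199]
eef_rot: [180.0, 0.0, -149.6]
contact_force: [0.1, 0.9, 0.3]
gripper_width: 0.0351
gripper_force: 0.0
```

```bash
python3 - <<'E'
from h import *
import pickle
c=cap('wrist');a=cap('scene');b=cap('top');pickle.dump((c,a,b),open('c2.pkl','wb'))
print(r.get_state()['tcp_pos'],r.get_state()['eef_rot'])
cv2.imwrite('pics/w2.png',cv2.resize(c['image'],(800,600)))
E
```

```text
[ 0.47782892 -0.1489703   0.31945446] [ 1.79978517e+02 -3.93689047e-02 -1.49524348e+02]
```

View pics/w2.png

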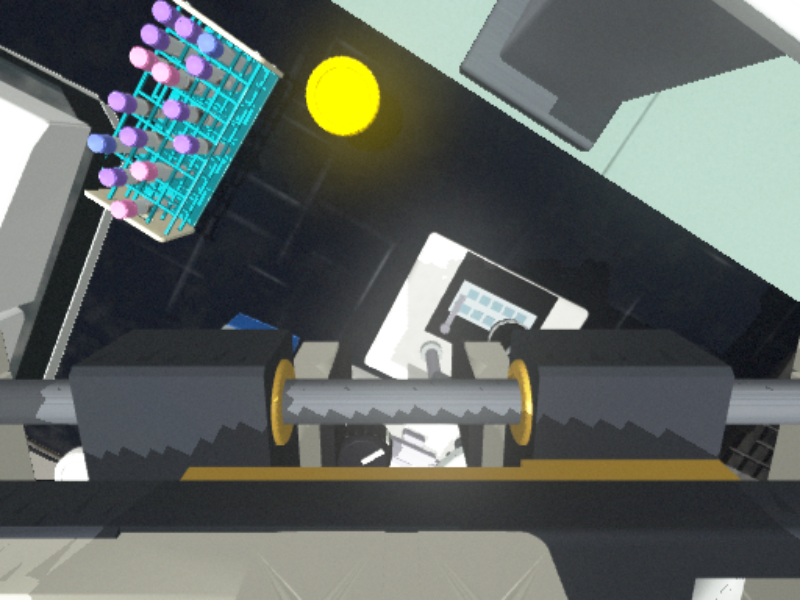

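The wrist view shows the knob at (365,455) with its line at about 147° in world axes, which is the green dot, so the wheel should be free. Next I'll locate the crank and measure the pointer-to-rider gap.

```bash
cat >> h.py <<'E'
def cens(c,lo,hi,box):
    x0,y0,x1,y1=box;k=4
    im=cv2.resize(c['image'][y0:y1,x0:x1],None,fx=k,fy=k,interpolation=2)
    m=cv2.inRange(cv2.cvtColor(im,cv2.COLOR_BGR2HSV),lo,hi)
    n,l,st,ce=cv2.connectedComponentsWithStats(m)
    return [(round(int(s[4])/16,1),(ce[i]+.5)/k-.5+[x0,y0],[round(s[0]/k+x0,1),round(s[1]/k+y0,1),round(s[2]/k,1),round(s[3]/k,1)]) for i,s in enumerate(st) if i and s[4]>24]
E
python3 - <<'E'
from h import *
import pickle
c,a,b=pickle.load(open('c2.pkl','rb'));a0,b0=pickle.load(open('c0.pkl','rb'))
h=onz(b0,262.1,188.6,.276);W=np.array([.5545,-.035,.237]);print('crank',h,h-W,np.hypot(*(h-W)[:2]))
print('proj crank scene',proj(a0,h),'wheel',proj(a0,W),proj(b0,W))
for im in(a0,a):
    print('Y',cens(im,(15,110,80),(40,255,255),(215,180,260,250)))
    print('R',cens(im,(0,120,90),(8,255,255),(222,200,260,250)),cens(im,(172,120,90),(180,255,255),(222,200,260,250)))
z=lambda im:cv2.resize(im['image'][190:240,215:265],(500,500),interpolation=2)
cv2.imwrite('pics/z2.png',np.hstack([z(a),cv2.resize(a['image'][140:240,200:300],(300,500//1),interpolation=2)]))
E
```

```text
crank [ 0.51026601 -0.02792124  0.276     ] [-0.04423399  0.00707876  0.039     ] 0.044796815918529395
proj crank scene [[257.27736799 158.4212293 ]] wheel [[245.09084312 168.09149144]] [[263.92469735 175.35695204]]
Y [(6.2, array([244.5 , 212.95]), [np.float64(243.0), np.float64(212.0), np.float64(4.0), np.float64(3.2)])]
R [(5.0, array([238.928125, 222.54375 ]), [np.float64(237.8), np.float64(221.8), np.float64(2.8), np.float64(3.2)])] []
Y [(6.1, array([244.47036082, 212.92654639]), [np.float64(243.0), np.float64(212.0), np.float64(4.0), np.float64(3.0)])]
R [(4.9, array([238.77689873, 222.89082278]), [np.float64(237.2), np.float64(222.0), np.float64(3.0), np.float64(3.2)])] []
```

View pics/z2.png

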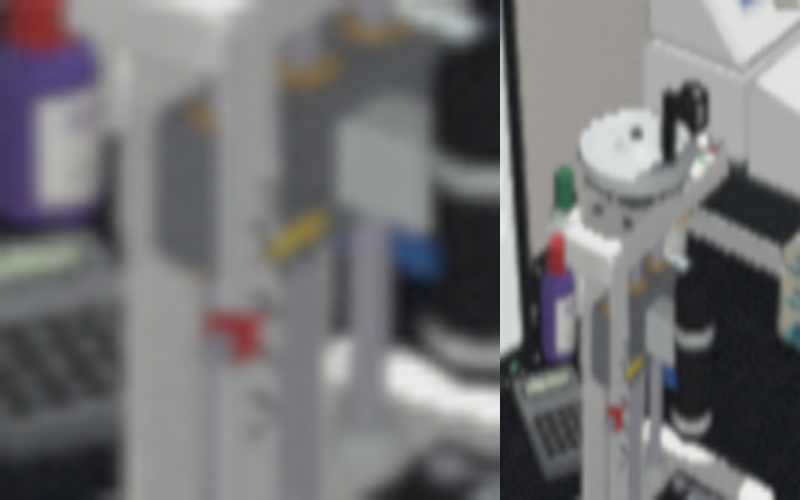

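The scene crop shows the yellow pointer tip near (241.7,215) and the red blade near (241.5,222), so the gap is roughly 17 mm. The crank top agrees between both cameras. I'll grasp the crank.

```bash
python3 - <<'E'
from mv import *
sync()
plan([(.49,-.09,.325,-149.5,40),(.512,-.029,.32,-149.5,40),(.512,-.029,.29,-149.5,40),(.512,-.029,.265,-149.5,40),(.512,-.029,.265,-149.5,40)])
E
```

```text
[{"dp": [-40.4, 44.7, -5.5], "roll": -0.0, "jaw": 40}, {"dp": [-90.3, 86.1, -0.5], "roll": -0.0, "jaw": 40}, {"dp": [-90.3, 86.1, 29.5], "roll": -0.0, "jaw": 40}, {"dp": [-90.3, 86.1, 54.5], "roll": -0.0, "jaw": 40}, {"dp": [-90.3, 86.1, 54.5], "roll": -0.0, "jaw": 40}]
```

{"name": "send_rows", "arguments": {"steps": [{"dp":[-45,43,-5.5],"roll":0,"jaw":40},{"dp":[-90.3,86.1,-0.5],"roll":0,"jaw":40},{"dp":[-90.3,86.1,5],"roll":0,"jaw":40},{"dp":[-90.3,86.1,30],"roll":0,"jaw":40},{"dp":[-90.3,86.1,54.5],"roll":0,"jaw":40}]}}

```text
time_s: 6.65
tcp_pos: [0.5121, -0.0292, 0.2643]
eef_rot: [180.0, -0.0, -149.5]
contact_force: [0.9, -0.5, 0.2]
gripper_width: 0.0353
gripper_force: 0.0
```

{"name": "send_rows", "arguments": {"steps": [{"dp":[0,0,0],"roll":0,"jaw":25},{"dp":[0,0,0],"roll":0,"jaw":10},{"dp":[0,0,0],"roll":0,"jaw":10}], "newtons": 6}}

```text
time_s: 7.02
tcp_pos: [0.5128, -0.0293, 0.2665]
eef_rot: [-180.0, 0.1, -149.6]
contact_force: [0.1, -1.1, -0.2]
gripper_width: 0.0134
gripper_force: 6.0
```

```bash
cat >> mv.py <<'E'
def arc(c,R,p0,step,n,z,yaw,jaw=10):
    for i in range(0,n,5):
        plan([(c[0]+R*np.cos(np.radians(p0-step*(j+1))),c[1]+R*np.sin(np.radians(p0-step*(j+1))),z,yaw,jaw) for j in range(i,min(i+5,n))])
E
python3 - <<'E'
from mv import *
json.dump([.512,-.029,.265,-149.52],open(F,'w'))
arc((.552,-.0345),.040,172.3,20,5,.265,-149.52)
E
```

```text
[{"dp": [-10.6, 9.0, 0.0], "roll": -0.0, "jaw": 10}, {"dp": [-23.5, 14.1, 0.0], "roll": -0.0, "jaw": 10}, {"dp": [-37.4, 14.6, 0.0], "roll": -0.0, "jaw": 10}, {"dp": [-50.6, 10.2, 0.0], "roll": -0.0, "jaw": 10}, {"dp": [-61.5, 1.6, 0.0], "roll": -0.0, "jaw": 10}]
```

{"name": "send_rows", "arguments": {"steps": [{"dp":[-10.6,9.0,0.0],"roll":0,"jaw":10},{"dp":[-23.5,14.1,0.0],"roll":0,"jaw":10},{"dp":[-37.4,14.6,0.0],"roll":0,"jaw":10},{"dp":[-50.6,10.2,0.0],"roll":0,"jaw":10},{"dp":[-61.5,1.6,0.0],"roll":0,"jaw":10}], "newtons": 8}}

```text
time_s: 7.65
tcp_pos: [0.565, 0.0032, 0.2662]
eef_rot: [-179.9, -0.1, -149.6]
contact_force: [-2.8, -8.0, 6.3]
gripper_width: 0.0139
gripper_force: 8.2
```

{"name": "send_rows", "arguments": {"steps": [{"dp":[0,0,0],"roll":0,"jaw":10}]}}

```text
time_s: 7.78
tcp_pos: [0.5658, 0.0028, 0.2662]
eef_rot: [-179.9, -0.0, -149.6]
contact_force: [-0.9, -4.9, 6.3]
gripper_width: 0.0134
gripper_force: 8.2
```

```bash
python3 - <<'E'
from mv import *
from plant import r
s=r.get_state();print(cmd(),s['tcp_pos'],s['contact_force'],s['gripper_width'])
arc((.552,-.0345),.040,72.3,20,10,.265,-149.52)
E
```

```text
[0.5641895056368992, 0.0035740003895142307, 0.265, -149.52] [0.56575101 0.00284679 0.2662034 ] [-0.87112427 -4.90790783  6.26136668] 0.01342041011963092
[{"dp": [-7.3, -11.8, 0.0], "roll": -0.0, "jaw": 10}, {"dp": [-10.2, -25.4, 0.0], "roll": -0.0, "jaw": 10}, {"dp": [-8.2, -39.1, 0.0], "roll": -0.0, "jaw": 10}, {"dp": [-1.6, -51.4, 0.0], "roll": -0.0, "jaw": 10}, {"dp": [8.7, -60.6, 0.0], "roll": -0.0, "jaw": 10}]
[{"dp": [12.9, -5.2, 0.0], "roll": -0.0, "jaw": 10}, {"dp": [26.8, -5.6, 0.0], "roll": -0.0, "jaw": 10}, {"dp": [40.0, -1.3, 0.0], "roll": -0.0, "jaw": 10}, {"dp": [50.9, 7.3, 0.0], "roll": -0.0, "jaw": 10}, {"dp": [58.3, 19.1, 0.0], "roll": -0.0, "jaw": 10}]
```

{"name": "send_rows", "arguments": {"steps": [{"dp":[-7.3,-11.8,0.0],"roll":0,"jaw":10},{"dp":[-10.2,-25.4,0.0],"roll":0,"jaw":10},{"dp":[-8.2,-39.1,0.0],"roll":0,"jaw":10},{"dp":[-1.6,-51.4,0.0],"roll":0,"jaw":10},{"dp":[8.7,-60.6,0.0],"roll":0,"jaw":10}]}}

```text
time_s: 8.4
tcp_pos: [0.5896, -0.0531, 0.2662]
eef_rot: [-179.9, 0.2, -149.6]
contact_force: [0.7, 1.8, 6.1]
gripper_width: 0.0133
gripper_force: 8.2
```

{"name": "send_rows", "arguments": {"steps": [{"dp":[12.9,-5.2,0.0],"roll":0,"jaw":10},{"dp":[26.8,-5.6,0.0],"roll":0,"jaw":10},{"dp":[40.0,-1.3,0.0],"roll":0,"jaw":10},{"dp":[50.9,7.3,0.0],"roll":0,"jaw":10},{"dp":[58.3,19.1,0.0],"roll":0,"jaw":10}]}}

```text
time_s: 9.02
tcp_pos: [0.5278, -0.0664, 0.2662]
eef_rot: [-180.0, 0.1, -149.7]
contact_force: [3.6, 2.8, 6.3]
gripper_width: 0.0136
gripper_force: 8.2
```

```bash
python3 - <<'E'
from mv import *
from h import *
import pickle
s=r.get_state();print(cmd(),s['tcp_pos'],s['contact_force'],s['gripper_width'])
a=cap('scene');pickle.dump(a,open('c3.pkl','wb'))
print(cens(a,(15,110,80),(40,255,255),(215,180,260,250)),cens(a,(0,120,90),(8,255,255),(222,200,260,250)))
b=pickle.load(open('c0.pkl','rb'))[1]
print('rider',[onz(b,241.4,193.5,z) for z in(.11,.15)])
E
```

```text
[0.5274988444151335, -0.06617587687998076, 0.265, -149.52] [ 0.52781792 -0.06640044  0.26616249] [3.557884   2.84337685 6.32232802] 0.013565612461517081
[(5.9, array([244.32712766, 216.40691489]), [np.float64(243.0), np.float64(215.2), np.float64(3.8), np.float64(3.2)])] [(5.5, array([238.69602273, 222.86079545]), [np.float64(237.5), np.float64(222.0), np.float64(3.0), np.float64(3.2)])]
rider [array([0.51900314, 0.03469166, 0.11      ]), array([0.5138615 , 0.03377139, 0.15      ])]
```

```bash
python3 - <<'E'
from mv import *
arc((.552,-.035),.040,-127.7,20,13,.265,-149.52)
E
```

```text
[{"dp": [3.1, 13.2, 0.0], "roll": -0.0, "jaw": 10}, {"dp": [1.1, 26.9, 0.0], "roll": -0.0, "jaw": 10}, {"dp": [-5.5, 39.2, 0.0], "roll": -0.0, "jaw": 10}, {"dp": [-15.8, 48.4, 0.0], "roll": -0.0, "jaw": 10}, {"dp": [-28.7, 53.6, 0.0], "roll": -0.0, "jaw": 10}]
[{"dp": [-13.9, 0.4, 0.0], "roll": -0.0, "jaw": 10}, {"dp": [-27.1, -3.9, 0.0], "roll": -0.0, "jaw": 10}, {"dp": [-38.0, -12.5, 0.0], "roll": -0.0, "jaw": 10}, {"dp": [-45.4, -24.3, 0.0], "roll": -0.0, "jaw": 10}, {"dp": [-48.2, -37.9, 0.0], "roll": -0.0, "jaw": 10}]
[{"dp": [2.0, -13.7, 0.0], "roll": -0.0, "jaw": 10}, {"dp": [8.5, -26.0, 0.0], "roll": -0.0, "jaw": 10}, {"dp": [18.9, -35.2, 0.0], "roll": -0.0, "jaw": 10}]
```

{"name": "send_rows", "arguments": {"steps": [{"dp":[3.1,13.2,0.0],"roll":0,"jaw":10},{"dp":[1.1,26.9,0.0],"roll":0,"jaw":10},{"dp":[-5.5,39.2,0.0],"roll":0,"jaw":10},{"dp":[-15.8,48.4,0.0],"roll":0,"jaw":10},{"dp":[-28.7,53.6,0.0],"roll":0,"jaw":10}]}}

```text
time_s: 9.7
tcp_pos: [0.5263, -0.0055, 0.2662]
eef_rot: [-179.9, 0.0, -149.6]
contact_force: [7.6, -9.2, 4.7]
gripper_width: 0.0137
gripper_force: 8.1
```

{"name": "send_rows", "arguments": {"steps": [{"dp":[-13.9,0.4,0.0],"roll":0,"jaw":10},{"dp":[-27.1,-3.9,0.0],"roll":0,"jaw":10},{"dp":[-38.0,-12.5,0.0],"roll":0,"jaw":10},{"dp":[-45.4,-24.3,0.0],"roll":0,"jaw":10},{"dp":[-48.2,-37.9,0.0],"roll":0,"jaw":10}]}}

```text
time_s: 10.32
tcp_pos: [0.5864, -0.0136, 0.266]
eef_rot: [-180.0, -0.0, -149.6]
contact_force: [-2.4, -0.9, 10.8]
gripper_width: 0.0131
gripper_force: 8.3
```

{"name": "send_rows", "arguments": {"steps": [{"dp":[2.0,-13.7,0.0],"roll":0,"jaw":10},{"dp":[8.5,-26.0,0.0],"roll":0,"jaw":10},{"dp":[18.9,-35.2,0.0],"roll":0,"jaw":10},{"dp":[18.9,-35.2,0.0],"roll":0,"jaw":10}]}}

```text
time_s: 10.82
tcp_pos: [0.5883, -0.0545, 0.2661]
eef_rot: [-179.9, 0.0, -149.7]
contact_force: [3.6, -3.6, 6.7]
gripper_width: 0.0134
gripper_force: 8.2
```

```bash
python3 - <<'E'
from mv import *
from h import *
import pickle
s=r.get_state();print(cmd(),s['tcp_pos'],s['contact_force'],s['gripper_width'])
a=cap('scene');pickle.dump(a,open('c4.pkl','wb'))
print(cens(a,(15,110,80),(40,255,255),(215,180,260,250)),cens(a,(0,120,90),(8,255,255),(222,200,260,250)))
b=pickle.load(open('c0.pkl','rb'))[1]
R=cens(b,(0,120,90),(8,255,255),(232,183,255,203));Y=cens(b,(15,60,60),(40,255,255),(232,183,265,203));print(R,Y)
# rider position by two views
o1,d1=ray(a,*cens(a,(0,120,90),(8,255,255),(222,200,260,250))[0][1]);o2,d2=ray(b,*R[0][1])
t=np.linalg.lstsq(np.c_[d1,-d2],o2-o1,rcond=None)[0];print(o1+d1*t[0],o2+d2*t[1])
E
```

```text
[0.587374740757148, -0.053561320318597526, 0.265, -149.52] [ 0.58826253 -0.05449105  0.26612374] [ 3.61120067 -3.61706025  6.70771881] 0.01338459786235768
[(7.4, array([244.17962185, 219.3855042 ]), [np.float64(242.2), np.float64(218.0), np.float64(4.8), np.float64(3.5)])] [(5.4, array([238.93821839, 222.60201149]), [np.float64(237.8), np.float64(221.8), np.float64(2.8), np.float64(3.5)])]
[(5.2, array([241.37198795, 193.42620482]), [np.float64(240.8), np.float64(192.5), np.float64(2.5), np.float64(2.8)])] [(12.6, array([248.75247525, 192.2970297 ]), [np.float64(245.5), np.float64(191.8), np.float64(7.5), np.float64(2.2)])]
[0.51716841 0.03384213 0.11803374] [0.51818758 0.03458691 0.11818207]
```

```bash
python3 - <<'E'
from mv import *
from h import *
import pickle
b=pickle.load(open('c0.pkl','rb'))[1]
print('bottle',onz(b,302*.64,339*.64,.076))
plan([(.588,-.0545,.265,-149.5,40),(.588,-.0545,.265,-149.5,40),(.588,-.0545,.31,-149.5,40),(.55,-.02,.335,-140,40),(.51,.02,.335,-130,40)])
plan([(.47,.06,.335,-120,20),(.43,.095,.31,-110,20),(.42,.115,.26,-100,20),(.42,.115,.21,-90,20),(.42,.115,.165,-90,20)])
plan([(.42,.115,.12,-90,20),(.42,.115,.104,-90,20),(.42,.115,.104,-90,20)])
E
```

```text
bottle [0.45093241 0.19171948 0.076     ]
[{"dp": [-0.1, -1.1, 0.0], "roll": -0.0, "jaw": 40}, {"dp": [-0.1, -1.1, 0.0], "roll": -0.0, "jaw": 40}, {"dp": [-0.1, -1.1, -45.0], "roll": -0.0, "jaw": 40}, {"dp": [15.2, 47.9, -70.0], "roll": -0.166, "jaw": 40}, {"dp": [29.4, 102.6, -70.0], "roll": -0.341, "jaw": 40}]
[{"dp": [-5.0, 56.4, 0.0], "roll": -0.174, "jaw": 20}, {"dp": [-6.1, 109.5, 25.0], "roll": -0.349, "jaw": 20}, {"dp": [-15.0, 130.0, 75.0], "roll": -0.523, "jaw": 20}, {"dp": [-15.0, 130.0, 125.0], "roll": -0.698, "jaw": 20}, {"dp": [-15.0, 130.0, 170.0], "roll": -0.698, "jaw": 20}]
[{"dp": [0.0, 0.0, 45.0], "roll": 0.0, "jaw": 20}, {"dp": [0.0, 0.0, 61.0], "roll": 0.0, "jaw": 20}, {"dp": [0.0, 0.0, 61.0], "roll": 0.0, "jaw": 20}]
```

{"name": "send_rows", "arguments": {"steps": [{"dp":[-0.1,-1.1,0.0],"roll":0,"jaw":40},{"dp":[-0.1,-1.1,0.0],"roll":0,"jaw":40},{"dp":[-0.1,-1.1,-45.0],"roll":0,"jaw":40},{"dp":[15.2,47.9,-70.0],"roll":-0.166,"jaw":40},{"dp":[29.4,102.6,-70.0],"roll":-0.341,"jaw":40}]}}

```text
time_s: 11.5
tcp_pos: [0.5098, 0.0206, 0.3361]
eef_rot: [-180.0, 0.0, -129.9]
contact_force: [-0.4, 2.0, -0.3]
gripper_width: 0.035
gripper_force: 0.0
```

{"name": "send_rows", "arguments": {"steps": [{"dp":[-5.0,56.4,0.0],"roll":-0.174,"jaw":20},{"dp":[-6.1,109.5,25.0],"roll":-0.349,"jaw":20},{"dp":[-15.0,130.0,75.0],"roll":-0.523,"jaw":20},{"dp":[-15.0,130.0,125.0],"roll":-0.698,"jaw":20},{"dp":[-15.0,130.0,170.0],"roll":-0.698,"jaw":20}]}}

```text
time_s: 12.12
tcp_pos: [0.4191, 0.1152, 0.1634]
eef_rot: [179.9, -0.0, -89.9]
contact_force: [0.5, 0.1, -0.1]
gripper_width: 0.0176
gripper_force: 0.0
```

{"name": "send_rows", "arguments": {"steps": [{"dp":[0.0,0.0,45.0],"roll":0,"jaw":20},{"dp":[0.0,0.0,61.0],"roll":0,"jaw":20},{"dp":[0.0,0.0,61.0],"roll":0,"jaw":20}]}}

```text
time_s: 12.5
tcp_pos: [0.419, 0.1143, 0.1028]
eef_rot: [179.8, -0.2, -90.1]
contact_force: [0.8, 0.2, 0.2]
gripper_width: 0.0176
gripper_force: 0.0
```

```bash
python3 - <<'E'
from mv import *
from h import *
import pickle
s=r.get_state();print(cmd(),s['tcp_pos'],s['eef_rot'],s['contact_force'])
sync()
c=cap('wrist');pickle.dump(c,open('c5.pkl','wb'))
cv2.imwrite('pics/w5.png',cv2.resize(c['image'],(800,600)))
print(proj(c,[.5177,.034,.118])*800/512,ray(c,256,192)[0])
a=cap('scene');print(cens(a,(15,110,80),(40,255,255),(215,180,260,250)))
E
```

```text
[0.4200214720266956, 0.11497223180825042, 0.10400000000000001, -89.98968508590747] [0.41897111 0.11426905 0.10277549] [ 1.79776056e+02 -1.62187682e-01 -9.01192748e+01] [0.78314858 0.18903996 0.19270536]
[[  8.46341558 119.07813851]] [0.41924224 0.04560281 0.24701534]
[(39.6, array([236.00888626, 226.97729068]), [np.float64(228.0), np.float64(223.2), np.float64(19.5), np.float64(8.2)]), (18.8, array([252.95639535, 234.07350498]), [np.float64(248.0), np.float64(231.8), np.float64(11.0), np.float64(5.5)]), (1.9, array([254.925     , 245.08333333]), [np.float64(255.0), np.float64(244.0), np.float64(1.0), np.float64(2.8)])]
```

View pics/w5.png

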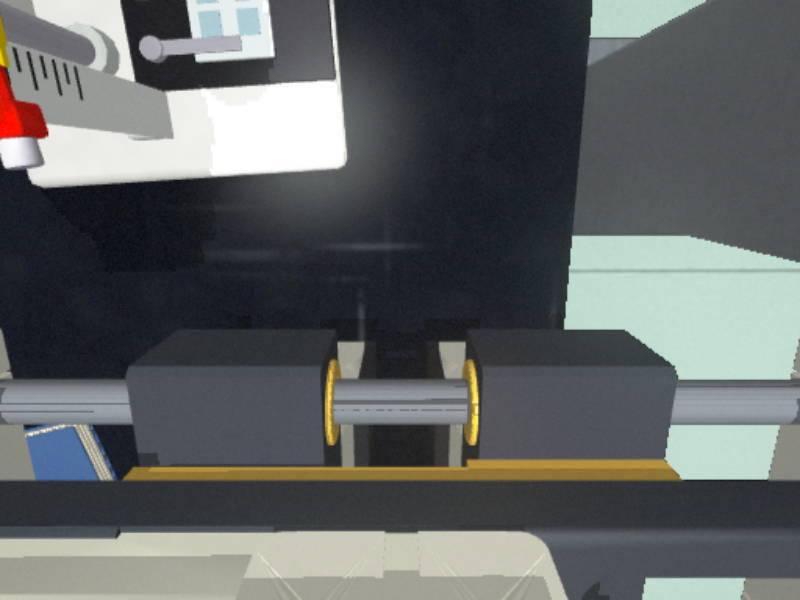

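The wrist view shows the yellow pointer at (2,40) and the red blade at (2,85), both cut off at the left edge. I'll raise 20 mm to bring them into frame.

{"name": "send_rows", "arguments": {"steps": [{"dp":[0,-6,-20],"roll":0,"jaw":20},{"dp":[0,-6,-20],"roll":0,"jaw":20},{"dp":[0,-6,-20],"roll":0,"jaw":20}]}}

```text
time_s: 12.98
tcp_pos: [0.4264, 0.1151, 0.1248]
eef_rot: [-180.0, 0.1, -90.1]
contact_force: [0.3, -0.2, -0.1]
gripper_width: 0.0174
gripper_force: 0.0
```

```bash
python3 - <<'E'
from mv import *
from h import *
import pickle
s=r.get_state();print(s['tcp_pos'],s['eef_rot'])
sync()
c=cap('wrist');pickle.dump(c,open('c6.pkl','wb'))
cv2.imwrite('pics/w6.png',cv2.resize(c['image'][0:120,0:160],(800,600),interpolation=cv2.INTER_CUBIC))
print(proj(c,[.5177,.034,.118]),ray(c,256,192)[0])
E
```

```text
[0.42635281 0.11512381 0.12476863] [-1.79955687e+02  5.79842140e-02 -9.01354830e+01]
[[58.51236054 78.68535005]] [0.42593392 0.0459387  0.26876327]
```

View pics/w6.png

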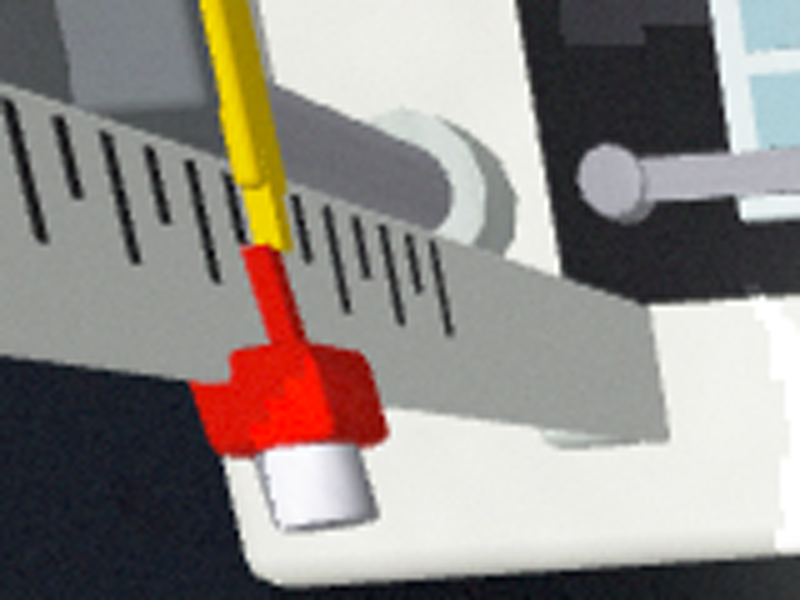

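The crop shows the pointer tip (248–292, 195–250) meeting the red blade (243–283 at row 250). They're nearly collinear. I need a second viewpoint to separate height from depth.

{"name": "send_rows", "arguments": {"steps": [{"dp":[0,-30,0],"roll":0,"jaw":20},{"dp":[0,-60,0],"roll":0,"jaw":20},{"dp":[0,-60,0],"roll":0,"jaw":20},{"dp":[0,-60,0],"roll":0,"jaw":20}]}}

```text
time_s: 13.52
tcp_pos: [0.4855, 0.1145, 0.1237]
eef_rot: [179.9, -0.0, -90.2]
contact_force: [-0.2, -0.2, -1.0]
gripper_width: 0.0178
gripper_force: 0.0
```

```bash
python3 - <<'E'
from mv import *
from h import *
import pickle
s=r.get_state();print(s['tcp_pos'],s['eef_rot'],s['contact_force'])
sync()
c=cap('wrist');pickle.dump(c,open('c7.pkl','wb'))
c6=pickle.load(open('c6.pkl','rb'))
p=proj(c,[.5177,.028,.118])[0].round().astype(int);print(p)
x0=max(p[0]-50,0);y0=max(p[1]-50,0)
cv2.imwrite('pics/w7.png',cv2.resize(c['image'][y0:y0+100,x0:x0+133],(798,600),interpolation=cv2.INTER_CUBIC));print(x0,y0)
for n,k in(('c6',c6),('c7',c)):
  hsv=cv2.cvtColor(k['image'],cv2.COLOR_BGR2HSV)
  ye=cv2.inRange(hsv,(18,150,80),(36,255,255))>0;re=(cv2.inRange(hsv,(0,150,80),(8,255,255))>0)|(cv2.inRange(hsv,(174,150,80),(180,255,255))>0)
  xr=(20,110) if n=='c6' else (x0,x0+133)
  for v in range(20,90):
    o=[]
    for m in(ye,re):
      q=np.flatnonzero(m[v,xr[0]:xr[1]])+xr[0];o+= [(int(q[0]),int(q[-1]),len(q))] if len(q) else [None]
    if o[0] or (o[1] and o[1][2]<16):print(n,v,o)
E
```

```text
[0.48553232 0.11448911 0.12373729] [ 1.79918908e+02 -3.57752196e-02 -9.01512325e+01] [-0.20576705 -0.22055299 -0.99882272]
[185  66]
135 16
c6 20 [(44, 53, 10), None]
c6 21 [(44, 53, 10), None]
c6 22 [(44, 53, 10), None]
c6 23 [(44, 53, 10), None]
c6 24 [(44, 54, 11), None]
c6 25 [(44, 54, 11), None]
c6 26 [(44, 54, 11), None]
c6 27 [(45, 54, 10), None]
c6 28 [(45, 55, 11), None]
c6 29 [(45, 55, 11), None]
c6 30 [(45, 55, 11), None]
c6 31 [(46, 55, 10), None]
c6 32 [(46, 55, 10), None]
c6 33 [(46, 55, 10), None]
c6 34 [(47, 56, 10), None]
c6 35 [(46, 56, 11), None]
c6 36 [(47, 56, 10), None]
c6 37 [(48, 56, 9), None]
c6 38 [(49, 56, 8), None]
c6 39 [(49, 55, 7), None]
c6 40 [(49, 56, 8), None]
c6 41 [(49, 56, 8), None]
c6 42 [(50, 56, 7), None]
c6 43 [(50, 56, 7), None]
c6 44 [(50, 56, 7), None]
c6 45 [(50, 57, 8), None]
c6 46 [(51, 57, 7), None]
c6 47 [(51, 57, 7), None]
c6 48 [(51, 57, 7), None]
c6 49 [(55, 57, 3), (50, 53, 4)]
c6 50 [None, (48, 55, 8)]
c6 51 [None, (49, 55, 7)]
c6 52 [None, (49, 55, 7)]
c6 53 [None, (49, 56, 8)]
c6 54 [None, (50, 56, 7)]
c6 55 [None, (50, 56, 7)]

[... 1103 characters left out ...]
8, 183, 6), None]
c7 47 [(178, 183, 6), None]
c7 48 [(178, 184, 7), None]
c7 49 [(178, 184, 7), None]
c7 50 [(182, 184, 3), (179, 181, 3)]
c7 51 [None, (177, 182, 6)]
c7 52 [None, (177, 182, 6)]
c7 53 [None, (177, 182, 6)]
c7 54 [None, (177, 182, 6)]
c7 55 [None, (177, 183, 7)]
c7 56 [None, (178, 183, 6)]
c7 57 [None, (178, 183, 6)]
c7 58 [None, (178, 183, 6)]
c7 59 [None, (178, 183, 6)]
c7 60 [None, (178, 183, 6)]
c7 61 [None, (179, 184, 6)]
c7 62 [None, (179, 184, 6)]
c7 63 [None, (179, 184, 6)]
c7 64 [None, (179, 184, 6)]
c7 65 [None, (180, 184, 5)]
c7 66 [None, (180, 185, 6)]
c7 67 [None, (180, 185, 6)]
c7 68 [None, (180, 185, 6)]
c7 69 [None, (180, 190, 11)]
c7 70 [None, (180, 191, 12)]
```

View pics/w7.png

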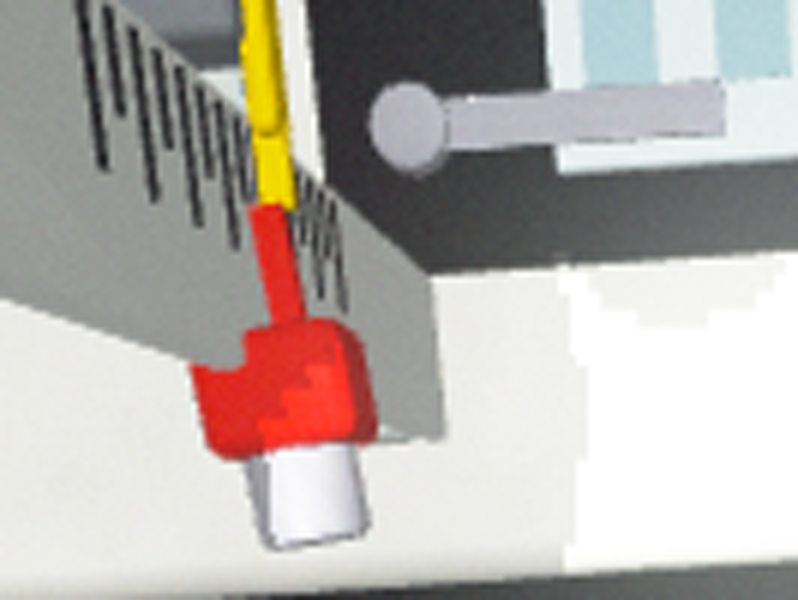

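```bash
cat > tri.py <<'E'
from h import *
import pickle
def soft(im,col):
    B,G,R=[im[...,i].astype(float) for i in range(3)]
    if col=='y': return np.clip((np.minimum(R,G)-B)/np.maximum(np.maximum(R,G),60),0,1)
    return np.clip((R-G)/np.maximum(R,60),0,1)
def edges(c,col,v0,v1,u0,u1):
    s=soft(c['image'],col);out=[]
    for v in range(v0,v1):
        p=s[v,u0:u1];pk=np.percentile(p,99) if 0 else np.sort(p)[-3]; t=pk/2
        i=np.flatnonzero(p>t);L,Rr=i[0],i[-1]
        l=L-(p[L]-t)/(p[L]-p[L-1]); q=Rr+(p[Rr]-t)/(p[Rr]-p[Rr+1])
        out.append((v,l+u0,q+u0))
    return np.array(out)
def line(E,v):
    # robust linear fit left,right -> u at v
    return [np.polyval(np.polyfit(E[:,0]-v,E[:,k],1),0) for k in(1,2)]
def meas(views,yy=.0):
    """views: list of (c,yellow(v0,v1,u0,u1),red(...),vj). Returns 3D (x,z) of L,R edges centre at junction for both"""
    res={}
    for col,k in(('y',1),('r',2)):
        for e in(0,1,2):
            A=[];B=[]
            for w in views:
                E=edges(w[0],col,*w[k]);u=line(E,w[3]);u=(u[0],u[1],sum(u)/2)[e]
                o,d=ray(w[0],u,w[3]); # ray: two plane eqs; solve least squares for point
                P=np.eye(3)-np.outer(d,d)/(d@d);A.append(P);B.append(P@o)
            res[col,e]=np.linalg.solve(sum(A),sum(B))*1000
    return res
E
python3 - <<'E'
from tri import *
c6=pickle.load(open('c6.pkl','rb'));c7=pickle.load(open('c7.pkl','rb'))
V=[(c6,(40,48,40,70),(51,64,40,70),49.3),(c7,(40,49,165,195),(52,66,165,195),50.2)]
for w in V:
    for col,k in(('y',1),('r',2)):
        E=edges(w[0],col,*w[k]);print(col,line(E,w[3]),np.polyfit(E[:,0],E[:,1],1)[0],np.polyfit(E[:,0],E[:,2],1)[0])
R=meas(V)
for k in R:print(k,R[k].round(2))
for e in range(3):print('dz',e,(R['y',e]-R['r',e]).round(2))
E
```

```text
y [np.float64(50.541855306568955), np.float64(58.16489431147776)] 0.2166859014987818 0.2009679376301667
r [np.float64(47.534464139360715), np.float64(55.27233124223933)] 0.31328592699278185 0.3019854967685427
y [np.float64(177.96916764543994), np.float64(184.65774659466015)] 0.14174516273235446 0.18701613194296274
r [np.float64(175.6341120582789), np.float64(182.2845446395197)] 0.21408790971481362 0.1868547922938829
('y', 0) [521.17  20.85 114.84]
('y', 1) [518.35  20.67 113.65]
('y', 2) [519.77  20.76 114.25]
('r', 0) [522.04  20.99 115.66]
('r', 1) [519.31  20.77 114.3 ]
('r', 2) [520.68  20.88 114.98]
dz 0 [-0.87 -0.13 -0.82]
dz 1 [-0.96 -0.1  -0.65]
dz 2 [-0.92 -0.12 -0.74]
```

```bash
cat > shot.py <<'E'
from tri import *
import sys
def shot(f,vj=None,n=4):
    cs=[cap('wrist') for _ in range(n)];c=dict(cs[0]);c['image']=np.mean([k['image'] for k in cs],0).astype(np.float32)
    for q in('rvec','tvec'): c[q]=np.mean([np.ravel(k[q]) for k in cs],0)
    pickle.dump(c,open(f,'wb'));s=r.get_state();print(s['tcp_pos'],s['eef_rot'],s['contact_force'])
    u,v=proj(c,[.520,.021,.1145])[0];print('guess',u,v)
    im=c['image'].astype(np.uint8);hsv=cv2.cvtColor(im,cv2.COLOR_BGR2HSV);u0=max(int(u)-25,0);u1=int(u)+25
    ye=(cv2.inRange(hsv,(18,150,80),(36,255,255))>0)[:,u0:u1].sum(1);re=(cv2.inRange(hsv,(0,150,80),(8,255,255))>0)[:,u0:u1].sum(1)
    print('Y',list(ye[int(v)-22:int(v)+22]),'R',list(re[int(v)-22:int(v)+22]),int(v)-22,u0)
E
python3 -c "
from shot import *
shot('v1.pkl')
from mv import *
sync();plan([(.511,.1145,.124,-90.15,20)]*3,False);plan([(.46,.1145,.124,-90.15,20),(.432,.1145,.110,-90.15,20)]+[(.432,.1145,.110,-90.15,20)]*3,False)"
```

```text
[0.48592883 0.11496003 0.12452103] [-1.79990010e+02  1.26616568e-02 -9.00917011e+01] [ 0.36500002 -0.43416166  0.94435103]
guess 181.27940249202186 50.299023692432456
Y [np.int64(7), np.int64(7), np.int64(6), np.int64(6), np.int64(6), np.int64(6), np.int64(6), np.int64(7), np.int64(7), np.int64(7), np.int64(7), np.int64(6), np.int64(6), np.int64(6), np.int64(6), np.int64(6), np.int64(7), np.int64(7), np.int64(7), np.int64(6), np.int64(6), np.int64(3), np.int64(2), np.int64(0), np.int64(0), np.int64(0), np.int64(0), np.int64(0), np.int64(0), np.int64(0), np.int64(0), np.int64(0), np.int64(0), np.int64(0), np.int64(0), np.int64(0), np.int64(0), np.int64(0), np.int64(0), np.int64(0), np.int64(0), np.int64(0), np.int64(0), np.int64(0)] R [np.int64(0), np.int64(0), np.int64(0), np.int64(0), np.int64(0), np.int64(0), np.int64(0), np.int64(0), np.int64(0), np.int64(0), np.int64(0), np.int64(0), np.int64(0), np.int64(0), np.int64(0), np.int64(0), np.int64(0), np.int64(0), np.int64(0), np.int64(0), np.int64(0), np.int64(0), np.int64(6), np.int64(6), np.int64(6), np.int64(6), np.int64(6), np.int64(6), np.int64(6), np.int64(5), np.int64(6), np.int64(6), np.int64(6), np.int64(6), np.int64(5), np.int64(6), np.int64(6), np.int64(6), np.int64(5), np.int64(5), np.int64(6), np.int64(11), np.int64(15), np.int64(18)] 28 156
[{"dp": [0.4, -25.1, 0.5], "roll": 0.001, "jaw": 20}, {"dp": [0.4, -25.1, 0.5], "roll": 0.001, "jaw": 20}, {"dp": [0.4, -25.1, 0.5], "roll": 0.001, "jaw": 20}]
[{"dp": [0.5, 25.9, 0.5], "roll": 0.001, "jaw": 20}, {"dp": [0.5, 53.9, 14.5], "roll": 0.001, "jaw": 20}, {"dp": [0.5, 53.9, 14.5], "roll": 0.001, "jaw": 20}, {"dp": [0.5, 53.9, 14.5], "roll": 0.001, "jaw": 20}, {"dp": [0.5, 53.9, 14.5], "roll": 0.001, "jaw": 20}]
```

{"name": "send_rows", "arguments": {"steps": [{"dp":[0,-25,0],"roll":0,"jaw":20},{"dp":[0,-25,0],"roll":0,"jaw":20},{"dp":[0,-25,0],"roll":0,"jaw":20}]}}

```text
time_s: 14.15
tcp_pos: [0.5107, 0.1147, 0.1242]
eef_rot: [180.0, -0.0, -90.1]
contact_force: [0.5, 0.2, -0.1]
gripper_width: 0.0176
gripper_force: 0.0
```

```bash
python3 -c "
from shot import *
shot('v2.pkl')"|tr -d 'np.int64()'|head -3
```

```text
[05109323 01181911 01208 ] [ 17999825e+02  3520135e-03 -90102733e+01] [-023900722  0195338  075577377]
guess 2357012857502 502979158512
Y [5, , 5, , , , , 5, 5, 5, 5, 5, 5, 5, 5, , , , , , , 2, 0, 0, 0, 0, 0, 0, 0, 0, 0, 0, 0, 0, 0, 0, 0, 0, 0, 0, 0, 0, 0, 0] R [0, 0, 0, 0, 0, 0, 0, 0, 0, 0, 0, 0, 0, 0, 0, 0, 0, 0, 0, 0, 0, 1, 5, , , , 5, 5, 5, 5, 5, , 5, 5, 5, 5, 5, , 5, 5, 5, 11, 1, 15] 28 210
```

{"name": "send_rows", "arguments": {"steps": [{"dp":[0,40,0],"roll":0,"jaw":20},{"dp":[0,78,13],"roll":0,"jaw":20},{"dp":[0,78,13],"roll":0,"jaw":20},{"dp":[0,78,13],"roll":0,"jaw":20}]}}

```text
time_s: 14.85
tcp_pos: [0.4338, 0.1154, 0.1119]
eef_rot: [-179.9, 0.0, -90.1]
contact_force: [0.5, -0.0, 0.5]
gripper_width: 0.0174
gripper_force: 0.0
```

```bash
python3 -c "
from shot import *
shot('v3.pkl')"|tr -d 'np.int()'
```

```text
[043404277 011521474 01114517 ] [-179981310e+02  111235602e-02 -901387016e+01] [-08106337  -05635446  -011547093]
guess 5229816784081959 4343486484808062
Y [6412, 6412, 6411, 6411, 6411, 6412, 6411, 6411, 6410, 649, 649, 649, 649, 648, 648, 648, 649, 649, 648, 648, 648, 646, 644, 640, 640, 640, 640, 640, 640, 640, 640, 640, 640, 640, 640, 640, 640, 640, 640, 640, 640, 640, 640, 640] R [640, 640, 640, 640, 640, 640, 640, 640, 640, 640, 640, 640, 640, 640, 640, 640, 640, 640, 640, 640, 640, 640, 646, 649, 648, 649, 649, 648, 648, 649, 648, 648, 649, 648, 648, 649, 648, 648, 648, 649, 648, 648, 649, 6411] 21 27
```

```bash
cat > three.py <<'E'
from tri import *
import sys
def go(fs,J):
    V=[]
    for f,j in zip(fs,J):
        c=pickle.load(open(f,'rb'));u=proj(c,[.520,.021,.1145])[0][0];u0,u1=max(int(u)-18,0),int(u)+18
        V.append((c,(j-9,j-1,u0,u1),(j+2,j+16,u0,u1),j+.3))
    for w in V:
        a=[line(edges(w[0],col,*w[k]),w[3]) for col,k in(('y',1),('r',2))];print(np.round(np.array(a),2).tolist(),'diff',np.round(np.array(a[0])-a[1],2))
    import itertools
    for S in [V]+[list(s) for s in itertools.combinations(V,2)]:
        R=meas(S);print([(R['y',e]-R['r',e]).round(2).tolist() for e in range(3)],R['y',2].round(1),R['r',2].round(1))
if __name__=='__main__': go(['v1.pkl','v2.pkl','v3.pkl'],[49,49,43])
E
python3 three.py
```

```text
[[178.11, 185.15], [176.08, 182.84]] diff [2.02 2.32]
[[232.78, 238.91], [230.91, 237.14]] diff [1.87 1.77]
[[48.97, 57.44], [45.75, 54.22]] diff [3.22 3.22]
[[-0.76, -0.16, -0.93], [-0.81, -0.16, -0.97], [-0.78, -0.16, -0.95]] [520.   20.6 113.9] [520.7  20.8 114.9]
[[-0.83, -0.07, -0.44], [-0.74, -0.25, -1.55], [-0.78, -0.16, -0.99]] [520.   20.5 113.8] [520.7  20.6 114.8]
[[-0.67, -0.19, -1.1], [-0.91, -0.13, -0.76], [-0.79, -0.16, -0.93]] [519.9  20.7 114. ] [520.7  20.8 114.9]
[[-0.79, -0.15, -0.9], [-0.77, -0.17, -1.0], [-0.78, -0.16, -0.95]] [520.   20.7 113.9] [520.7  20.8 114.9]
```

Three views agree that the pointer is about 0.95 mm below the rider. The nearest tooth is about 32° back, a total of 44 teeth from the start. I'll regrasp the crank and go back.

```bash
python3 - <<'E'
from mv import *
sync()
plan([(.434,.115,.16,-90,20),(.434,.115,.22,-90,20),(.434,.115,.28,-99,40),(.44,.10,.335,-109,40),(.48,.06,.335,-119,40)])
plan([(.52,.02,.335,-129,40),(.56,-.02,.335,-139,40),(.588,-.0545,.33,-149.5,40),(.588,-.0545,.30,-149.5,40),(.588,-.0545,.265,-149.5,40)])
print(cmd())
plan([(.588,-.0545,.265,-149.5,10)]*3)
arc((.552,-.035),.040,-28.2,-8,4,.265,-149.5)
E
```

```text
[{"dp": [0.2, 0.0, -48.5], "roll": -0.002, "jaw": 20}, {"dp": [0.2, 0.0, -108.5], "roll": -0.002, "jaw": 20}, {"dp": [0.2, 0.0, -168.5], "roll": 0.155, "jaw": 40}, {"dp": [15.2, -6.0, -223.5], "roll": 0.329, "jaw": 40}, {"dp": [55.1, -46.1, -223.5], "roll": 0.504, "jaw": 40}]
[{"dp": [15.6, -54.4, 0.0], "roll": 0.174, "jaw": 40}, {"dp": [31.2, -108.8, 0.0], "roll": 0.349, "jaw": 40}, {"dp": [47.8, -150.0, 5.0], "roll": 0.532, "jaw": 40}, {"dp": [47.8, -150.0, 35.0], "roll": 0.532, "jaw": 40}, {"dp": [47.8, -150.0, 70.0], "roll": 0.532, "jaw": 40}]
[0.5879967670377002, -0.05455469719386983, 0.26495170288520503, -149.49712919867127]
[{"dp": [0.0, 0.0, 0.0], "roll": 0.0, "jaw": 10}, {"dp": [0.0, 0.0, 0.0], "roll": 0.0, "jaw": 10}, {"dp": [0.0, 0.0, 0.0], "roll": 0.0, "jaw": 10}]
[{"dp": [-4.2, 4.2, 0.0], "roll": 0.0, "jaw": 10}, {"dp": [-8.3, 8.0, 0.0], "roll": 0.0, "jaw": 10}, {"dp": [-11.8, 12.3, 0.0], "roll": 0.0, "jaw": 10}, {"dp": [-14.6, 17.1, 0.0], "roll": 0.0, "jaw": 10}]
```

{"name": "send_rows", "arguments": {"steps": [{"dp":[0.2,0.0,-48.5],"roll":0,"jaw":20},{"dp":[0.2,0.0,-108.5],"roll":0,"jaw":20},{"dp":[0.2,0.0,-168.5],"roll":0.155,"jaw":40},{"dp":[15.2,-6.0,-223.5],"roll":0.329,"jaw":40},{"dp":[55.1,-46.1,-223.5],"roll":0.504,"jaw":40}]}}

```text
time_s: 15.68
tcp_pos: [0.4814, 0.0608, 0.3408]
eef_rot: [-179.6, 0.5, -119.1]
contact_force: [0.1, 2.5, -0.3]
gripper_width: 0.0345
gripper_force: 0.0
```

{"name": "send_rows", "arguments": {"steps": [{"dp":[15.6,-54.4,0.0],"roll":0.174,"jaw":40},{"dp":[31.2,-108.8,0.0],"roll":0.349,"jaw":40},{"dp":[47.8,-150.0,0.0],"roll":0.532,"jaw":40},{"dp":[47.8,-150.0,5.0],"roll":0.532,"jaw":40},{"dp":[47.8,-150.0,40.0],"roll":0.532,"jaw":40}]}}

```text
time_s: 16.3
tcp_pos: [0.5889, -0.0553, 0.2958]
eef_rot: [-179.9, 0.2, -149.5]
contact_force: [0.5, 0.9, -0.1]
gripper_width: 0.0353
gripper_force: 0.0
```

```bash
python3 - <<'E'
from mv import *
sync();print(cmd())
plan([(.588,-.0545,.265,-149.5,40)]*2)
E
```

```text
[0.5888649446357828, -0.055279172818189205, 0.2957662212946331, -149.48957779187904]
[{"dp": [0.3, 1.1, 30.8], "roll": 0.0, "jaw": 40}, {"dp": [0.3, 1.1, 30.8], "roll": 0.0, "jaw": 40}]
```

{"name": "send_rows", "arguments": {"steps": [{"dp":[0.3,1,30],"roll":0,"jaw":40},{"dp":[0.3,1,30],"roll":0,"jaw":25},{"dp":[0.3,1,30],"roll":0,"jaw":10},{"dp":[0.3,1,30],"roll":0,"jaw":10}], "newtons": 8}}

```text
time_s: 16.8
tcp_pos: [0.5877, -0.0539, 0.2666]
eef_rot: [-179.9, 0.2, -149.4]
contact_force: [0.5, -1.4, -0.5]
gripper_width: 0.0134
gripper_force: 8.0
```

{"name": "send_rows", "arguments": {"steps": [{"dp":[-4.2,4.2,0.0],"roll":0,"jaw":10},{"dp":[-8.3,8.0,0.0],"roll":0,"jaw":10},{"dp":[-11.8,12.3,0.0],"roll":0,"jaw":10},{"dp":[-14.6,17.1,0.0],"roll":0,"jaw":10},{"dp":[-14.6,17.1,0.0],"roll":0,"jaw":10}]}}

```text
time_s: 17.42
tcp_pos: [0.5913, -0.031, 0.2663]
eef_rot: [-180.0, 0.1, -149.4]
contact_force: [1.6, 1.1, 7.0]
gripper_width: 0.0133
gripper_force: 8.2
```

```bash
python3 - <<'E'
from mv import *
from plant import r
s=r.get_state();p=s['tcp_pos'];print(p,s['contact_force'],np.degrees(np.arctan2(p[1]+.035,p[0]-.552)),np.hypot(p[1]+.035,p[0]-.552))
E
```

```text
[ 0.59126059 -0.03099571  0.26634904] [1.59426629 1.09897716 6.97743798] 5.823611249871342 0.03946426418782154
```

```bash
python3 - <<'E'
from mv import *
sync()
x,y=cmd()[:2]
plan([(x,y,.265,-149.5,40),(x,y,.265,-149.5,40),(x,y,.31,-149.5,40),(.55,.005,.335,-140,40),(.51,.04,.335,-130,40)])
plan([(.47,.07,.335,-120,20),(.44,.10,.30,-110,20),(.434,.115,.24,-100,20),(.434,.115,.19,-90.1,20),(.434,.115,.14,-90.1,20)])
plan([(.434,.115,.111,-90.1,20)]*3)
E
```

```text
[{"dp": [0.0, 0.0, 1.3], "roll": 0.001, "jaw": 40}, {"dp": [0.0, 0.0, 1.3], "roll": 0.001, "jaw": 40}, {"dp": [0.0, 0.0, -43.7], "roll": 0.001, "jaw": 40}, {"dp": [17.2, 52.0, -68.7], "roll": -0.164, "jaw": 40}, {"dp": [33.8, 102.5, -68.7], "roll": -0.339, "jaw": 40}]
[{"dp": [2.8, 49.9, 0.0], "roll": -0.175, "jaw": 20}, {"dp": [-0.9, 92.2, 35.0], "roll": -0.349, "jaw": 20}, {"dp": [-8.5, 106.4, 95.0], "roll": -0.524, "jaw": 20}, {"dp": [-8.5, 106.4, 145.0], "roll": -0.696, "jaw": 20}, {"dp": [-8.5, 106.4, 195.0], "roll": -0.696, "jaw": 20}]
[{"dp": [0.0, 0.0, 29.0], "roll": -0.0, "jaw": 20}, {"dp": [0.0, 0.0, 29.0], "roll": -0.0, "jaw": 20}, {"dp": [0.0, 0.0, 29.0], "roll": -0.0, "jaw": 20}]
```

{"name": "send_rows", "arguments": {"steps": [{"dp":[0.0,0.0,0],"roll":0,"jaw":40},{"dp":[0.0,0.0,0],"roll":0,"jaw":40},{"dp":[0.0,0.0,-43.7],"roll":0,"jaw":40},{"dp":[17.2,52.0,-68.7],"roll":-0.164,"jaw":40},{"dp":[33.8,102.5,-68.7],"roll":-0.339,"jaw":40}]}}

```text
time_s: 18.05
tcp_pos: [0.509, 0.0399, 0.3348]
eef_rot: [-180.0, 0.1, -129.8]
contact_force: [-0.1, 0.8, -0.5]
gripper_width: 0.0351
gripper_force: 0.0
```

{"name": "send_rows", "arguments": {"steps": [{"dp":[2.8,49.9,0.0],"roll":-0.175,"jaw":20},{"dp":[-0.9,92.2,35.0],"roll":-0.349,"jaw":20},{"dp":[-8.5,106.4,90.0],"roll":-0.524,"jaw":20},{"dp":[-8.5,106.4,145.0],"roll":-0.696,"jaw":20},{"dp":[-8.5,106.4,195.0],"roll":-0.696,"jaw":20}]}}

```text
time_s: 18.68
tcp_pos: [0.4324, 0.1142, 0.1369]
eef_rot: [180.0, 0.0, -90.0]
contact_force: [0.2, 0.3, -0.3]
gripper_width: 0.0175
gripper_force: 0.0
```

{"name": "send_rows", "arguments": {"steps": [{"dp":[0.0,0.0,29.0],"roll":0,"jaw":20},{"dp":[0.0,0.0,29.0],"roll":0,"jaw":20},{"dp":[0.0,0.0,29.0],"roll":0,"jaw":20}]}}

```text
time_s: 19.05
tcp_pos: [0.4339, 0.1146, 0.1105]
eef_rot: [-180.0, 0.0, -90.2]
contact_force: [-0.6, -0.2, 1.4]
gripper_width: 0.0173
gripper_force: 0.0
```

```bash
python3 -c "
from shot import *
shot('a3.pkl')"|sed 's/np.int64//g'
```

```text
[0.43399354 0.11468075 0.11074667] [-1.79893483e+02  8.52806862e-02 -9.01751229e+01] [ 0.46146997 -0.31981607  0.42570845]
guess 50.99589800265326 45.025663152141334
Y [(12), (12), (11), (11), (12), (12), (11), (11), (10), (10), (9), (9), (9), (9), (8), (9), (9), (9), (9), (9), (10), (6), (0), (0), (0), (0), (0), (0), (0), (0), (0), (0), (0), (0), (0), (0), (0), (0), (0), (0), (0), (0), (0), (0)] R [(0), (0), (0), (0), (0), (0), (0), (0), (0), (0), (0), (0), (0), (0), (0), (0), (0), (0), (0), (0), (0), (0), (8), (9), (8), (8), (9), (8), (8), (9), (8), (8), (8), (8), (8), (8), (8), (8), (8), (9), (8), (8), (9), (13)] 23 25
```

{"name": "send_rows", "arguments": {"steps": [{"dp":[0,-40,-6],"roll":0,"jaw":20},{"dp":[0,-77,-13],"roll":0,"jaw":20},{"dp":[0,-77,-13],"roll":0,"jaw":20},{"dp":[0,-77,-13],"roll":0,"jaw":20}]}}

```text
time_s: 19.75
tcp_pos: [0.5099, 0.1138, 0.1226]
eef_rot: [180.0, 0.0, -90.2]
contact_force: [0.7, 0.1, 0.2]
gripper_width: 0.0175
gripper_force: 0.0
```

```bash
python3 -c "
from shot import *
shot('a2.pkl')
from three import go
go(['v2.pkl','v3.pkl'],[49,43])
go(['a2.pkl','a3.pkl'],[49,43])"|sed 's/np.int64//g'
```

```text
[0.50971141 0.11403498 0.12275486] [-1.79995667e+02  8.94228807e-03 -9.01453610e+01] [-0.00701357 -0.84152855 -1.11943093]
guess 232.8420313303438 51.849040161662344
Y [(5), (6), (5), (6), (6), (6), (6), (6), (5), (6), (6), (5), (5), (5), (6), (6), (6), (6), (6), (6), (6), (6), (1), (0), (0), (0), (0), (0), (0), (0), (0), (0), (0), (0), (0), (0), (0), (0), (0), (0), (0), (0), (0), (0)] R [(0), (0), (0), (0), (0), (0), (0), (0), (0), (0), (0), (0), (0), (0), (0), (0), (0), (0), (0), (0), (0), (0), (3), (6), (6), (6), (5), (5), (5), (5), (6), (6), (5), (5), (5), (5), (6), (6), (5), (5), (5), (7), (12), (15)] 29 207
[[232.78, 238.91], [230.91, 237.14]] diff [1.87 1.77]
[[48.97, 57.44], [45.75, 54.22]] diff [3.22 3.22]
[[-0.79, -0.15, -0.9], [-0.77, -0.17, -1.0], [-0.78, -0.16, -0.95]] [520.   20.7 113.9] [520.7  20.8 114.9]
[[-0.79, -0.15, -0.9], [-0.77, -0.17, -1.0], [-0.78, -0.16, -0.95]] [520.   20.7 113.9] [520.7  20.8 114.9]
[[229.71, 235.87], [227.78, 233.93]] diff [1.93 1.94]
[[44.96, 54.2], [43.93, 52.54]] diff [1.03 1.66]
[[-0.94, 0.14, 0.81], [-0.91, 0.06, 0.35], [-0.92, 0.1, 0.58]] [519.9  20.3 115.4] [520.9  20.2 114.8]
[[-0.94, 0.14, 0.81], [-0.91, 0.06, 0.35], [-0.92, 0.1, 0.58]] [519.9  20.3 115.4] [520.9  20.2 114.8]
```

```bash
python3 -c "
from three import go
go(['v2.pkl','v3.pkl'],[49,43]);go(['a2.pkl','a3.pkl'],[50,45])
from tri import *
for f,j in(('v3.pkl',43),('a3.pkl',45)):
    c=pickle.load(open(f,'rb'));print(edges(c,'y',j-12,j,32,68).round(1).tolist());print(edges(c,'r',j,j+8,30,68).round(1).tolist())
k=pickle.load(open('a3.pkl','rb'))['image'][20:80,15:95].astype(np.uint8);cv2.imwrite('pics/a3.png',cv2.resize(k,(800,600),interpolation=2))
"
```

```text
[[232.78, 238.91], [230.91, 237.14]] diff [1.87 1.77]
[[48.97, 57.44], [45.75, 54.22]] diff [3.22 3.22]
[[-0.79, -0.15, -0.9], [-0.77, -0.17, -1.0], [-0.78, -0.16, -0.95]] [520.   20.7 113.9] [520.7  20.8 114.9]
[[-0.79, -0.15, -0.9], [-0.77, -0.17, -1.0], [-0.78, -0.16, -0.95]] [520.   20.7 113.9] [520.7  20.8 114.9]
[[229.82, 235.97], [227.86, 234.05]] diff [1.96 1.92]
[[45.54, 54.8], [44.56, 53.08]] diff [0.99 1.72]
[[-0.96, 0.15, 0.86], [-0.9, 0.05, 0.28], [-0.92, 0.1, 0.57]] [519.9  20.9 115.3] [520.8  20.8 114.7]
[[-0.96, 0.15, 0.86], [-0.9, 0.05, 0.28], [-0.92, 0.1, 0.57]] [519.9  20.9 115.3] [520.8  20.8 114.7]
[[31.0, 46.3, 55.3], [32.0, 46.6, 55.2], [33.0, 46.6, 55.3], [34.0, 47.1, 55.5], [35.0, 47.3, 55.7], [36.0, 47.4, 55.9], [37.0, 47.6, 56.3], [38.0, 47.8, 56.3], [39.0, 48.2, 56.6], [40.0, 48.3, 56.7], [41.0, 48.5, 57.0], [42.0, 48.8, 57.4]]
[[43.0, 45.9, 53.7], [44.0, 45.8, 54.5], [45.0, 46.4, 54.6], [46.0, 46.6, 55.2], [47.0, 46.7, 55.3], [48.0, 47.4, 55.6], [49.0, 47.5, 55.8], [50.0, 47.7, 56.3]]
[[33.0, 42.7, 52.1], [34.0, 42.8, 52.4], [35.0, 43.0, 52.5], [36.0, 43.1, 52.6], [37.0, 43.7, 52.8], [38.0, 43.7, 53.3], [39.0, 43.9, 53.4], [40.0, 44.0, 53.5], [41.0, 44.6, 53.7], [42.0, 44.7, 54.1], [43.0, 45.0, 54.3], [44.0, 45.6, 54.5]]
[[45.0, 44.5, 53.1], [46.0, 44.8, 53.4], [47.0, 45.1, 53.6], [48.0, 45.4, 54.0], [49.0, 45.7, 54.3], [50.0, 46.0, 54.5], [51.0, 46.4, 54.8], [52.0, 46.6, 55.2]]
```

View pics/a3.png

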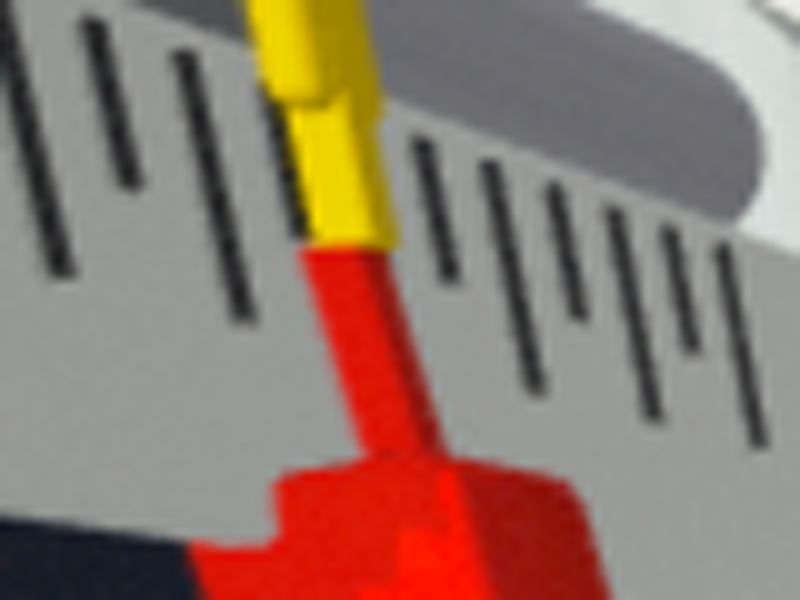

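The crop shows the pointer tip's right edge at (397,245) and the red blade's at (383,250). The left edge is confused by a tick mark. The right edges give +0.2 mm or less, which is the nearest tooth (spacing 0.4 mm). Next I'll lock.

```bash
python3 - <<'E'
from mv import *
sync()
plan([(.50,.114,.18,-90,20),(.49,.114,.24,-90,20),(.48,.11,.30,-95,40),(.48,.07,.34,-100,55),(.49,.01,.35,-105,55)])
plan([(.50,-.05,.35,-111,55),(.53,-.10,.34,-117,55),(.5595,-.125,.31,-117,55),(.5595,-.125,.275,-117,55),(.5595,-.125,.26,-117,55)])
E
```

```text
[{"dp": [0.1, 9.7, -57.2], "roll": -0.003, "jaw": 20}, {"dp": [0.1, 19.7, -117.2], "roll": -0.003, "jaw": 20}, {"dp": [4.1, 29.7, -177.2], "roll": 0.085, "jaw": 40}, {"dp": [44.1, 29.6, -217.2], "roll": 0.172, "jaw": 55}, {"dp": [104.1, 19.4, -227.2], "roll": 0.259, "jaw": 55}]
[{"dp": [55.4, -25.1, 0.0], "roll": 0.105, "jaw": 55}, {"dp": [95.9, -67.0, 10.0], "roll": 0.21, "jaw": 55}, {"dp": [112.4, -102.0, 40.0], "roll": 0.21, "jaw": 55}, {"dp": [112.4, -102.0, 75.0], "roll": 0.21, "jaw": 55}, {"dp": [112.4, -102.0, 90.0], "roll": 0.21, "jaw": 55}]
```

{"name": "send_rows", "arguments": {"steps": [{"dp":[0.1,9.7,-57.2],"roll":0,"jaw":20},{"dp":[0.1,19.7,-117.2],"roll":0,"jaw":20},{"dp":[4.1,29.7,-177.2],"roll":0.085,"jaw":40},{"dp":[44.1,29.6,-217.2],"roll":0.172,"jaw":55},{"dp":[104.1,19.4,-227.2],"roll":0.259,"jaw":55}]}}

```text
time_s: 20.58
tcp_pos: [0.4909, 0.0102, 0.3535]
eef_rot: [-179.7, 0.2, -104.9]
contact_force: [1.0, 0.6, -1.0]
gripper_width: 0.0419
gripper_force: 0.0
```

{"name": "send_rows", "arguments": {"steps": [{"dp":[55.4,-25.1,0.0],"roll":0.105,"jaw":55},{"dp":[95.9,-67.0,10.0],"roll":0.21,"jaw":55},{"dp":[112.4,-102.0,40.0],"roll":0.21,"jaw":55},{"dp":[112.4,-102.0,75.0],"roll":0.21,"jaw":55},{"dp":[112.4,-102.0,75.0],"roll":0.21,"jaw":55}]}}

```text
time_s: 21.2
tcp_pos: [0.5582, -0.1251, 0.272]
eef_rot: [179.7, -0.2, -117.1]
contact_force: [-0.4, -0.3, 0.3]
gripper_width: 0.0481
gripper_force: 0.0
```

```bash
python3 - <<'E'
from mv import *
sync();print(cmd())
plan([(.5595,-.125,.25,-117,55),(.5595,-.125,.237,-117,55),(.5595,-.125,.237,-117,40),(.5595,-.125,.237,-117,28),(.5595,-.125,.237,-117,20)])
E
```

```text
[0.5581910989356753, -0.12511311808593417, 0.27200102288302963, -117.0851643129028]
[{"dp": [-0.7, -1.1, 22.0], "roll": -0.001, "jaw": 55}, {"dp": [-0.7, -1.1, 35.0], "roll": -0.001, "jaw": 55}, {"dp": [-0.7, -1.1, 35.0], "roll": -0.001, "jaw": 40}, {"dp": [-0.7, -1.1, 35.0], "roll": -0.001, "jaw": 28}, {"dp": [-0.7, -1.1, 35.0], "roll": -0.001, "jaw": 20}]
```

{"name": "send_rows", "arguments": {"steps": [{"dp":[-0.3,-0.5,22.0],"roll":0,"jaw":55},{"dp":[-0.3,-0.5,37.0],"roll":0,"jaw":55},{"dp":[-0.3,-0.5,37.0],"roll":0,"jaw":40},{"dp":[-0.3,-0.5,37.0],"roll":0,"jaw":28},{"dp":[-0.3,-0.5,37.0],"roll":0,"jaw":20}], "newtons": 8}}

```text
time_s: 21.82
tcp_pos: [0.5601, -0.1244, 0.2387]
eef_rot: [180.0, 0.0, -117.0]
contact_force: [-5.3, 3.5, 4.3]
gripper_width: 0.0293
gripper_force: 8.0
```

{"name": "send_rows", "arguments": {"steps": [{"dp":[0,0,0],"roll":0,"jaw":20}]}}

```text
time_s: 21.95
tcp_pos: [0.56, -0.1244, 0.2387]
eef_rot: [180.0, 0.0, -117.0]
contact_force: [-4.1, 4.1, 3.5]
gripper_width: 0.0291
gripper_force: 8.0
```

{"name": "send_rows", "arguments": {"steps": [{"dp":[0,1.2,0],"roll":0,"jaw":15},{"dp":[0,1.2,0],"roll":0,"jaw":15},{"dp":[0,1.2,2],"roll":0,"jaw":15},{"dp":[0,1.2,4.5],"roll":0,"jaw":15},{"dp":[0,1.2,5],"roll":0,"jaw":15}], "newtons": 35}}

```text
time_s: 22.58
tcp_pos: [0.56, -0.1244, 0.2349]
eef_rot: [-179.9, 0.0, -117.0]
contact_force: [-6.3, 4.5, 15.7]
gripper_width: 0.0287
gripper_force: 35.0
```

{"name": "send_rows", "arguments": {"steps": [{"dp":[0,0,0.7],"roll":-0.18,"jaw":15},{"dp":[0,0,0.7],"roll":-0.36,"jaw":15},{"dp":[0,0,0.7],"roll":-0.54,"jaw":15},{"dp":[0,0,0.7],"roll":-0.72,"jaw":15},{"dp":[0,0,0.7],"roll":-0.9,"jaw":15}]}}

```text
time_s: 23.2
tcp_pos: [0.5593, -0.1244, 0.2349]
eef_rot: [-179.9, -0.1, -65.1]
contact_force: [-9.8, 5.8, 20.5]
gripper_width: 0.0287
gripper_force: 35.0
```

{"name": "send_rows", "arguments": {"steps": [{"dp":[0,0,0],"roll":-0.12,"jaw":15},{"dp":[0,0,0],"roll":-0.19,"jaw":15},{"dp":[0,0,0],"roll":-0.19,"jaw":15}]}}

```text
time_s: 23.58
tcp_pos: [0.5592, -0.1245, 0.2348]
eef_rot: [-180.0, -0.1, -54.6]
contact_force: [-10.5, 5.6, 19.9]
gripper_width: 0.0292
gripper_force: 35.0
```

```bash
python3 - <<'E'
from plant import r
s=r.get_state();print({k:s[k] for k in('tcp_pos','eef_rot','contact_force','moment','gripper_width')})
E
```

```text
{'tcp_pos': array([ 0.55917942, -0.12454883,  0.23484814]), 'eef_rot': array([-1.79958085e+02, -5.68069590e-02, -5.45516799e+01]), 'contact_force': array([-10.49687724,   5.58451795,  19.8967753 ]), 'moment': array([ 1.97403973,  3.91581671, -0.59107348]), 'gripper_width': 0.029194858708490076}
```

{"name": "send_rows", "arguments": {"steps": [{"dp":[0,0,-3],"roll":0.03,"jaw":15},{"dp":[0,0,-7],"roll":0.03,"jaw":15},{"dp":[0,0,-10],"roll":0.03,"jaw":15},{"dp":[0,0,-10],"roll":0.03,"jaw":15}], "newtons": 20}}

```text
time_s: 24.08
tcp_pos: [0.5594, -0.1247, 0.2417]
eef_rot: [180.0, 0.0, -56.3]
contact_force: [-1.3, -2.4, -0.6]
gripper_width: 0.0291
gripper_force: 20.0
```

{"name": "send_rows", "arguments": {"steps": [{"dp":[0,0,0],"roll":0,"jaw":45},{"dp":[0,0,0],"roll":0,"jaw":55},{"dp":[0,0,0],"roll":0,"jaw":55},{"dp":[0,0,-30],"roll":0,"jaw":55},{"dp":[0,0,-60],"roll":0,"jaw":55}]}}

```text
time_s: 24.7
tcp_pos: [0.5596, -0.1243, 0.3026]
eef_rot: [180.0, 0.0, -56.3]
contact_force: [0.2, 0.0, -0.7]
gripper_width: 0.0479
gripper_force: 0.0
```

```bash
python3 - <<'E'
from mv import *
sync()
plan([(.55,-.12,.335,-66,45),(.54,-.11,.335,-76,40),(.54,-.10,.335,-86,40),(.55,-.09,.335,-96,40),(.56,-.08,.335,-106,40)])
plan([(.57,-.06,.335,-116,40),(.58,-.05,.335,-126,40),(.585,-.04,.335,-136,40),(.591,-.0315,.33,-146,40),(.591,-.0315,.295,-149.5,40)])
plan([(.591,-.0315,.266,-149.5,40),(.591,-.0315,.265,-149.5,40),(.591,-.0315,.265,-149.5,20),(.591,-.0315,.265,-149.5,10),(.591,-.0315,.265,-149.5,10)])
E
```

```text
[{"dp": [-8.9, 5.6, -32.4], "roll": 0.169, "jaw": 45}, {"dp": [-22.8, 8.3, -32.4], "roll": 0.344, "jaw": 40}, {"dp": [-31.1, 2.8, -32.4], "roll": 0.518, "jaw": 40}, {"dp": [-33.8, -11.1, -32.4], "roll": 0.693, "jaw": 40}, {"dp": [-36.6, -25.0, -32.4], "roll": 0.867, "jaw": 40}]
[{"dp": [-22.0, -4.1, 0.0], "roll": 0.175, "jaw": 40}, {"dp": [-34.3, -10.9, 0.0], "roll": 0.35, "jaw": 40}, {"dp": [-45.3, -13.0, 0.0], "roll": 0.524, "jaw": 40}, {"dp": [-55.1, -16.4, 5.0], "roll": 0.699, "jaw": 40}, {"dp": [-55.1, -16.4, 40.0], "roll": 0.76, "jaw": 40}]
[{"dp": [0.0, 0.0, 29.0], "roll": -0.0, "jaw": 40}, {"dp": [0.0, 0.0, 30.0], "roll": -0.0, "jaw": 40}, {"dp": [0.0, 0.0, 30.0], "roll": -0.0, "jaw": 20}, {"dp": [0.0, 0.0, 30.0], "roll": -0.0, "jaw": 10}, {"dp": [0.0, 0.0, 30.0], "roll": -0.0, "jaw": 10}]
```

{"name": "send_rows", "arguments": {"steps": [{"dp":[-8.9,5.6,-32.4],"roll":0.169,"jaw":45},{"dp":[-22.8,8.3,-32.4],"roll":0.344,"jaw":40},{"dp":[-31.1,2.8,-32.4],"roll":0.518,"jaw":40},{"dp":[-33.8,-11.1,-32.4],"roll":0.693,"jaw":40},{"dp":[-36.6,-25.0,-32.4],"roll":0.867,"jaw":40}]}}

```text
time_s: 25.32
tcp_pos: [0.5603, -0.0796, 0.3347]
eef_rot: [-180.0, 0.0, -106.3]
contact_force: [0.7, 0.5, -0.1]
gripper_width: 0.0351
gripper_force: 0.0
```

{"name": "send_rows", "arguments": {"steps": [{"dp":[-22.0,-4.1,0.0],"roll":0.175,"jaw":40},{"dp":[-34.3,-10.9,0.0],"roll":0.35,"jaw":40},{"dp":[-45.3,-13.0,0.0],"roll":0.524,"jaw":40},{"dp":[-55.1,-16.4,5.0],"roll":0.699,"jaw":40},{"dp":[-55.1,-16.4,40.0],"roll":0.76,"jaw":40}]}}

```text
time_s: 25.95
tcp_pos: [0.5928, -0.0308, 0.296]
eef_rot: [-179.9, 0.3, -149.7]
contact_force: [0.0, 0.1, -0.7]
gripper_width: 0.0352
gripper_force: 0.0
```

{"name": "send_rows", "arguments": {"steps": [{"dp":[0.0,0.0,29.0],"roll":0,"jaw":40},{"dp":[0.0,0.0,30.0],"roll":0,"jaw":40},{"dp":[0.0,0.0,30.0],"roll":0,"jaw":20},{"dp":[0.0,0.0,30.0],"roll":0,"jaw":10},{"dp":[0.0,0.0,30.0],"roll":0,"jaw":10}], "newtons": 12}}

```text
time_s: 26.58
tcp_pos: [0.5915, -0.032, 0.2656]
eef_rot: [-179.9, 0.1, -149.5]
contact_force: [0.2, -6.3, -0.3]
gripper_width: 0.0134
gripper_force: 12.0
```

```bash
python3 - <<'E'
from mv import *
sync();x,y=cmd()[:2];print(cmd())
plan([(x,y+.002,.266,-149.5,10),(x,y+.004,.266,-149.5,10),(x,y+.004,.266,-149.5,10)],False)
plan([(x,y-.002,.266,-149.5,10),(x,y-.004,.266,-149.5,10)],False)
E
```

```text
[0.5914841381384176, -0.03203158856894105, 0.2656429607531766, -149.52650633893487]
[{"dp": [-1.0, 1.7, -0.4], "roll": -0.0, "jaw": 10}, {"dp": [-2.0, 3.4, -0.4], "roll": -0.0, "jaw": 10}, {"dp": [-2.0, 3.4, -0.4], "roll": -0.0, "jaw": 10}]
[{"dp": [1.0, -1.7, -0.4], "roll": -0.0, "jaw": 10}, {"dp": [2.0, -3.4, -0.4], "roll": -0.0, "jaw": 10}]
```

{"name": "send_rows", "arguments": {"steps": [{"dp":[-1.0,1.7,0],"roll":0,"jaw":10},{"dp":[-2.0,3.4,0],"roll":0,"jaw":10},{"dp":[-2.0,3.4,0],"roll":0,"jaw":10}]}}

```text
time_s: 26.95
tcp_pos: [0.5914, -0.0309, 0.2656]
eef_rot: [-179.7, -0.1, -149.6]
contact_force: [3.3, -14.1, 0.1]
gripper_width: 0.0134
gripper_force: 12.0
```

{"name": "send_rows", "arguments": {"steps": [{"dp":[2.0,-3.4,0],"roll":0,"jaw":10},{"dp":[4.0,-6.8,0],"roll":0,"jaw":10},{"dp":[4.0,-6.8,0],"roll":0,"jaw":10}]}}

```text
time_s: 27.32
tcp_pos: [0.5918, -0.0354, 0.2655]
eef_rot: [-180.0, 0.1, -149.5]
contact_force: [1.3, 1.0, 6.1]
gripper_width: 0.013
gripper_force: 12.1
```

{"name": "send_rows", "arguments": {"steps": [{"dp":[1.0,-1.7,0],"roll":0,"jaw":10},{"dp":[1.0,-1.7,0],"roll":0,"jaw":10}]}}

```text
time_s: 27.58
tcp_pos: [0.5919, -0.0362, 0.2655]
eef_rot: [180.0, 0.2, -149.5]
contact_force: [0.6, 4.3, 5.6]
gripper_width: 0.0135
gripper_force: 12.2
```

{"name": "send_rows", "arguments": {"steps": [{"dp":[1.0,-1.7,0],"roll":0,"jaw":10},{"dp":[1.0,-1.7,0],"roll":0,"jaw":10}]}}

```text
time_s: 27.82
tcp_pos: [0.5919, -0.0369, 0.2655]
eef_rot: [179.9, 0.3, -149.5]
contact_force: [-0.8, 10.1, 7.3]
gripper_width: 0.0131
gripper_force: 12.2
```

{"name": "send_rows", "arguments": {"steps": [{"dp":[-2.0,3.4,0],"roll":0,"jaw":10},{"dp":[-2.0,3.4,0],"roll":0,"jaw":10}]}}

```text
time_s: 28.08
tcp_pos: [0.5918, -0.0349, 0.2655]
eef_rot: [-179.9, 0.1, -149.5]
contact_force: [1.2, 1.0, 6.0]
gripper_width: 0.0133
gripper_force: 12.2
```

{"name": "send_rows", "arguments": {"steps": [{"dp":[-1.5,2.6,0],"roll":0,"jaw":10},{"dp":[-1.5,2.6,0],"roll":0,"jaw":10}]}}

```text
time_s: 28.32
tcp_pos: [0.5917, -0.0328, 0.2655]
eef_rot: [-179.9, 0.1, -149.5]
contact_force: [1.4, -2.5, 5.7]
gripper_width: 0.013
gripper_force: 12.1
```

{"name": "send_rows", "arguments": {"steps": [{"dp":[-1.0,1.7,0],"roll":0,"jaw":10},{"dp":[-1.0,1.7,0],"roll":0,"jaw":10}]}}

```text
time_s: 28.58
tcp_pos: [0.5916, -0.0319, 0.2655]
eef_rot: [-179.8, 0.0, -149.5]
contact_force: [2.3, -6.3, 4.9]
gripper_width: 0.0136
gripper_force: 12.1
```

The wheel is trapped with about ±1.4 mm of play at the handle, so the lock has engaged. I'll centre it, release, and verify the knob and the pointer.

{"name": "send_rows", "arguments": {"steps": [{"dp":[1.2,-2.2,0],"roll":0,"jaw":10},{"dp":[1.2,-2.2,0],"roll":0,"jaw":25},{"dp":[1.2,-2.2,0],"roll":0,"jaw":40},{"dp":[1.2,-2.2,0],"roll":0,"jaw":40},{"dp":[1.2,-2.2,-50],"roll":0,"jaw":40}]}}

```text
time_s: 29.2
tcp_pos: [0.589, -0.033, 0.3107]
eef_rot: [179.8, -0.5, -149.5]
contact_force: [1.4, 0.1, -0.7]
gripper_width: 0.0348
gripper_force: 0.0
```

```bash
python3 - <<'E'
from mv import *
sync();print(cmd())
plan([(.57,-.05,.335,-140,40),(.55,-.08,.345,-130,40),(.53,-.11,.345,-120,40),(.52,-.135,.345,-110,40),(.512,-.15,.345,-100,40)])
plan([(.512,-.152,.345,-90,40),(.512,-.152,.345,-80,40),(.512,-.152,.345,-70,40),(.512,-.1524,.3385,-59.2,40),(.512,-.1524,.3385,-59.2,40)])
E
```

```text
[0.5889800795898891, -0.03297835168792643, 0.3107461145762172, -149.539372903096]
[{"dp": [25.0, -5.1, -24.3], "roll": -0.166, "jaw": 40}, {"dp": [57.4, -20.8, -34.3], "roll": -0.341, "jaw": 40}, {"dp": [89.9, -36.5, -34.3], "roll": -0.516, "jaw": 40}, {"dp": [111.2, -53.0, -34.3], "roll": -0.69, "jaw": 40}, {"dp": [125.7, -61.8, -34.3], "roll": -0.865, "jaw": 40}]
[{"dp": [2.0, -0.4, 0.0], "roll": -0.174, "jaw": 40}, {"dp": [2.0, -0.4, 0.0], "roll": -0.349, "jaw": 40}, {"dp": [2.0, -0.4, 0.0], "roll": -0.523, "jaw": 40}, {"dp": [2.4, -0.5, 6.5], "roll": -0.712, "jaw": 40}, {"dp": [2.4, -0.5, 6.5], "roll": -0.712, "jaw": 40}]
```

{"name": "send_rows", "arguments": {"steps": [{"dp":[25.0,-5.1,-24.3],"roll":-0.166,"jaw":40},{"dp":[57.4,-20.8,-34.3],"roll":-0.341,"jaw":40},{"dp":[89.9,-36.5,-34.3],"roll":-0.516,"jaw":40},{"dp":[111.2,-53.0,-34.3],"roll":-0.69,"jaw":40},{"dp":[125.7,-61.8,-34.3],"roll":-0.865,"jaw":40}]}}

```text
time_s: 29.82
tcp_pos: [0.5133, -0.151, 0.3487]
eef_rot: [180.0, 0.0, -99.7]
contact_force: [-0.5, -0.9, -0.5]
gripper_width: 0.0352
gripper_force: 0.0
```

{"name": "send_rows", "arguments": {"steps": [{"dp":[2.0,-0.4,0.0],"roll":-0.174,"jaw":40},{"dp":[2.0,-0.4,0.0],"roll":-0.349,"jaw":40},{"dp":[2.0,-0.4,0.0],"roll":-0.523,"jaw":40},{"dp":[2.4,-0.5,6.5],"roll":-0.712,"jaw":40},{"dp":[2.4,-0.5,6.5],"roll":-0.712,"jaw":40}]}}

```text
time_s: 30.45
tcp_pos: [0.5138, -0.1524, 0.3416]
eef_rot: [179.9, 0.0, -59.2]
contact_force: [-0.3, 0.5, 0.2]
gripper_width: 0.035
gripper_force: 0.0
```

{"name": "send_rows", "arguments": {"steps": [{"dp":[0,0,0],"roll":0,"jaw":40}]}}

```text
time_s: 30.58
tcp_pos: [0.5141, -0.1525, 0.3423]
eef_rot: [180.0, 0.0, -59.4]
contact_force: [0.4, -1.2, 0.8]
gripper_width: 0.0356
gripper_force: 0.0
```

```bash
python3 - <<'E'
from h import *
import pickle
c=cap('wrist');c1=pickle.load(open('c1.pkl','rb'));pickle.dump(c,open('d1.pkl','wb'))
print(r.get_state()['tcp_pos'],r.get_state()['eef_rot'])
z=lambda k:cv2.resize(k['image'][135:215,145:245],(500,400),interpolation=2)
cv2.imwrite('pics/d1.png',cv2.resize(np.hstack([z(c1),z(c)]),(800,320)))
for k in(c1,c):
  g=cv2.cvtColor(k['image'],6)[150:225,150:230]
  h=cv2.HoughCircles(cv2.resize(g,None,fx=4,fy=4,interpolation=2),3,1,400,param1=120,param2=15,minRadius=60,maxRadius=95)
  print('circ',h[0][0]/4+[150,150,0],'redpx',cens(k,(0,120,90),(8,255,255),(205,165,240,200)),'pred',proj(k,[.5588,-.1294,.246]),proj(k,[.5588,-.1294,.242]))
  print('line',cens(k,(0,0,190),(180,60,255),(183,183,206,202)))
E
```

```text
[ 0.5141984  -0.15254648  0.34240595] [-1.79998678e+02 -5.24557061e-03 -5.93667545e+01]
circ [190.375      191.125       19.35000038] redpx [(42.1, array([220.25761516, 180.58339525]), [np.float64(217.0), np.float64(177.2), np.float64(7.8), np.float64(7.5)])] pred [[190.77029528 189.47171055]] [[191.79052152 188.16944522]]
line [(48.5, array([196.18717784, 193.42106959]), [np.float64(188.2), np.float64(192.0), np.float64(16.5), np.float64(3.8)])]
circ [193.625      190.875       19.72500038] redpx [(40.6, array([222.68115385, 180.91192308]), [np.float64(219.2), np.float64(178.0), np.float64(7.8), np.float64(7.0)])] pred [[194.05133058 189.89290976]] [[195.00327759 188.60306499]]
line [(40.8, array([198.66711332, 193.83594946]), [np.float64(192.0), np.float64(192.5), np.float64(14.0), np.float64(3.5)])]
```

View pics/d1.png

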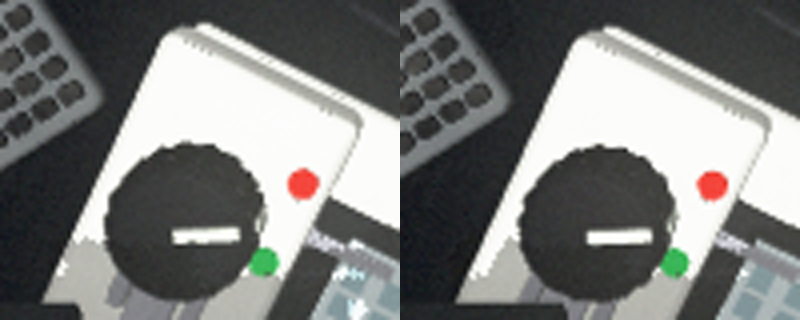

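```bash
python3 - <<'E'
from h import *
import pickle
c1=pickle.load(open('c1.pkl','rb'));c=pickle.load(open('d1.pkl','rb'))
g1,g=[cv2.GaussianBlur(cv2.cvtColor(k['image'],6),(0,0),.7).astype(np.float32) for k in(c1,c)]
def ecc(x0,y0,x1,y1):
    W=np.float32([[1,0,2.5],[0,1,.4]]);m=np.zeros(g1.shape,np.uint8)
    cc,W=cv2.findTransformECC(g1[y0:y1,x0:x1],g[y0:y1,x0:x1],W,cv2.MOTION_TRANSLATION,(3,200,1e-6));return cc,W[:,2]
print('knob top',ecc(172,172,212,204));print('line',ecc(182,184,207,200));print('red dot',ecc(211,173,229,189))
P=np.array([.5588,-.1294,0])
for z in(.246,.243,.240):print(z,(proj(c,P+[0,0,z])-proj(c1,P+[0,0,z+0*.246]))[0],(proj(c,P+[0,0,z])-proj(c1,P+[0,0,.246]))[0])
print('red pred',proj(c,[.5407,-.1368,.206])-proj(c1,[.5407,-.1368,.206]))
E
```

```text
knob top (0.9859301178687252, array([3.5346665 , 0.52528864], dtype=float32))
line (0.9791127962178446, array([3.4006245 , 0.32741934], dtype=float32))
red dot (0.8168525989884939, array([2.7256472 , 0.44152582], dtype=float32))
0.246 [3.28103531 0.42119921] [3.28103531 0.42119921]
0.243 [3.22958114 0.43061222] [ 3.99773158 -0.54989155]
0.24 [3.17958205 0.43944692] [ 4.69813613 -1.49890776]
red pred [[2.40580244 0.37882495]]
```

The knob is fully up on the red dot. The knob-to-dot shift matches the fully-up prediction to 0.1 px. One last pointer check.

```bash
python3 - <<'E'
from mv import *
sync()
plan([(.49,-.11,.345,-66,20),(.46,-.06,.345,-74,20),(.445,0,.345,-82,20),(.434,.055,.345,-90,20),(.434,.115,.335,-90.1,20)])
plan([(.434,.115,.28,-90.1,20),(.434,.115,.22,-90.1,20),(.434,.115,.16,-90.1,20),(.434,.115,.112,-90.1,20),(.434,.115,.112,-90.1,20)])
E
```

```text
[{"dp": [-48.9, -0.9, -2.6], "roll": 0.116, "jaw": 20}, {"dp": [-107.2, -0.5, -2.6], "roll": 0.255, "jaw": 20}, {"dp": [-166.5, -18.2, -2.6], "roll": 0.395, "jaw": 20}, {"dp": [-219.4, -36.7, -2.6], "roll": 0.535, "jaw": 20}, {"dp": [-271.1, -67.3, 7.4], "roll": 0.536, "jaw": 20}]
[{"dp": [0.0, 0.0, 55.0], "roll": 0.0, "jaw": 20}, {"dp": [0.0, 0.0, 115.0], "roll": 0.0, "jaw": 20}, {"dp": [0.0, 0.0, 175.0], "roll": 0.0, "jaw": 20}, {"dp": [0.0, 0.0, 223.0], "roll": 0.0, "jaw": 20}, {"dp": [0.0, 0.0, 223.0], "roll": 0.0, "jaw": 20}]
```

{"name": "send_rows", "arguments": {"steps": [{"dp":[-48.9,-0.9,-2.6],"roll":0.116,"jaw":20},{"dp":[-107.2,-0.5,-2.6],"roll":0.255,"jaw":20},{"dp":[-166.5,-18.2,-2.6],"roll":0.395,"jaw":20},{"dp":[-219.4,-36.7,-2.6],"roll":0.535,"jaw":20},{"dp":[-271.1,-67.3,-2.6],"roll":0.536,"jaw":20}]}}

```text
time_s: 31.25
tcp_pos: [0.4322, 0.1158, 0.3459]
eef_rot: [-179.9, 0.1, -90.2]
contact_force: [0.8, 0.4, 0.6]
gripper_width: 0.0175
gripper_force: 0.0
```

{"name": "send_rows", "arguments": {"steps": [{"dp":[0.0,0.0,55.0],"roll":0,"jaw":20},{"dp":[0.0,0.0,115.0],"roll":0,"jaw":20},{"dp":[0.0,0.0,175.0],"roll":0,"jaw":20},{"dp":[0.0,0.0,223.0],"roll":0,"jaw":20},{"dp":[0.0,0.0,233.0],"roll":0,"jaw":20}]}}

```text
time_s: 31.88
tcp_pos: [0.4316, 0.1133, 0.1097]
eef_rot: [179.8, -0.2, -90.0]
contact_force: [0.6, -0.1, 0.9]
gripper_width: 0.0175
gripper_force: 0.0
```

{"name": "send_rows", "arguments": {"steps": [{"dp":[0,0,0],"roll":0,"jaw":20},{"dp":[0,0,0],"roll":0,"jaw":20}]}}

```text
time_s: 32.12
tcp_pos: [0.4343, 0.1152, 0.1138]
eef_rot: [-179.8, 0.1, -89.9]
contact_force: [0.1, 0.1, -0.2]
gripper_width: 0.0176
gripper_force: 0.0
```

```bash
python3 -c "
from shot import *
shot('b3.pkl')"|sed 's/np.int64//g'
```

```text
[0.4336183  0.11479228 0.1130014 ] [-1.79892349e+02  8.47385753e-02 -8.98932320e+01] [ 0.45724951 -0.28053734  0.39659291]
guess 55.892585937999 44.302283840324634
Y [(12), (12), (11), (12), (12), (11), (11), (11), (10), (10), (10), (10), (9), (9), (9), (10), (9), (9), (9), (9), (10), (9), (0), (0), (0), (0), (0), (0), (0), (0), (0), (0), (0), (0), (0), (0), (0), (0), (0), (0), (0), (0), (0), (0)] R [(0), (0), (0), (0), (0), (0), (0), (0), (0), (0), (0), (0), (0), (0), (0), (0), (0), (0), (0), (0), (0), (0), (7), (8), (7), (8), (8), (7), (8), (8), (7), (7), (8), (7), (7), (8), (8), (7), (8), (8), (7), (7), (8), (14)] 22 30
```

{"name": "send_rows", "arguments": {"steps": [{"dp":[0,-40,-6],"roll":0,"jaw":20},{"dp":[0,-77,-13],"roll":0,"jaw":20},{"dp":[0,-77,-13],"roll":0,"jaw":20},{"dp":[0,-77,-13],"roll":0,"jaw":20}]}}

```text
time_s: 32.83
tcp_pos: [0.5094, 0.1142, 0.1247]
eef_rot: [180.0, -0.0, -89.9]
contact_force: [-0.8, -0.2, 1.0]
gripper_width: 0.0173
gripper_force: 0.0
```

```bash
python3 -c "
from shot import *
shot('b2.pkl')
"|sed 's/np.int64//g'; python3 -c "
from three import go
for j in(44,45):go(['b2.pkl','b3.pkl'],[50,j])"
```

```text
[0.50937622 0.11451676 0.1250074 ] [-1.79997171e+02  8.60574802e-03 -8.98634066e+01] [-0.19407004  0.53925612 -0.20622942]
guess 233.34388689030587 51.432400988614575
Y [(6), (5), (5), (5), (5), (5), (5), (6), (6), (6), (6), (6), (6), (6), (6), (6), (5), (5), (6), (6), (6), (6), (0), (0), (0), (0), (0), (0), (0), (0), (0), (0), (0), (0), (0), (0), (0), (0), (0), (0), (0), (0), (0), (0)] R [(0), (0), (0), (0), (0), (0), (0), (0), (0), (0), (0), (0), (0), (0), (0), (0), (0), (0), (0), (0), (0), (0), (5), (5), (5), (5), (6), (6), (6), (5), (5), (5), (5), (6), (5), (5), (5), (5), (5), (6), (5), (11), (13), (16)] 29 208
[[230.31, 236.47], [228.5, 234.73]] diff [1.81 1.74]
[[50.43, 59.68], [49.44, 57.82]] diff [0.98 1.86]
[[-0.89, 0.13, 0.76], [-0.81, -0.0, 0.01], [-0.85, 0.06, 0.39]] [519.9  20.9 115.2] [520.8  20.8 114.9]
[[-0.89, 0.13, 0.76], [-0.81, -0.0, 0.01], [-0.85, 0.06, 0.39]] [519.9  20.9 115.2] [520.8  20.8 114.9]
[[230.31, 236.47], [228.5, 234.73]] diff [1.81 1.74]
[[50.83, 59.93], [49.74, 58.16]] diff [1.09 1.77]
[[-0.89, 0.11, 0.68], [-0.81, 0.01, 0.08], [-0.85, 0.06, 0.39]] [519.9  21.1 115.1] [520.8  21.  114.8]
[[-0.89, 0.11, 0.68], [-0.81, 0.01, 0.08], [-0.85, 0.06, 0.39]] [519.9  21.1 115.1] [520.8  21.  114.8]
```

The right edges give about +0.05 mm, and the known crank rotation since the first measurement gives about +0.07 mm. I'll back off and hand in.

{"name": "send_rows", "arguments": {"steps": [{"dp":[0,10,-50],"roll":0,"jaw":20},{"dp":[0,20,-110],"roll":0,"jaw":20},{"dp":[-10,50,-170],"roll":0,"jaw":20},{"dp":[-10,60,-220],"roll":0,"jaw":20},{"dp":[-10,60,-220],"roll":0,"jaw":20}]}}

```text
time_s: 33.65
tcp_pos: [0.4506, 0.1252, 0.3499]
eef_rot: [-179.5, 0.3, -89.8]
contact_force: [0.5, 1.3, -1.1]
gripper_width: 0.0173
gripper_force: 0.0
```

```bash
python3 -c "
from plant import r
print(r.close_job())"
```

```text
the job is handed in; nothing more can be done
None
```

The microscope is set at the marked height and locked there: the pointer is about 0.1 mm from the rider by my measurement, the lock knob is fully up on the red dot, and the job was handed in at about 34 s; no verdict came back.

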